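Seal the slide stainer's waste tank to the click and take it out of its dock

ROBOT

A 6-joint arm with a two-finger parallel gripper is mounted at the origin on the work surface. World frame = base frame: x ahead of the robot, y to its left, z up, the work surface at z = 0. Lengths are in mm, angles in rad, forces in N, time in s.
With the tool pointing down it reaches from about 350 to 775 mm from the base axis. Payload 7.3 kg.
Tool frame: the origin (TCP) lies between the finger pads; the fingertips stand 25 mm ahead of it and the grasp point (between the pads) lies 6 mm ahead of it; z points along the fingers, y is the direction in which the jaws open and shut (so a half turn about z gives the same grasp; the last joint's range is limited). The gripper opens to 92 mm and grips with 3 to 60 N. Pads are 19 mm wide; open, the fingers measure 130 mm over their backs; the gripper's body (75 mm by 190 mm) begins 47 mm behind the grasp point.
Start: joints at [1.101, 0.342, 1.524, -0, 1.275, -0.146], TCP at [167.025, 497.74, 251.741] pointing down, gripper open.
Joint ranges: [-2.53, 2.53], [-0.77, 2.02], [0.04, 2.7], [-1, 4.14], [0.28, 2.66], [-3.11, 3.11]. Speed limits (rad/s): [2.57, 2.57, 3.14, 3.14, 3.14, 3.14].

INTERFACE

Orientations are given as [roll, pitch, yaw] about the fixed x, y, z axes, in that order (R = Rz(yaw) Ry(pitch) Rx(roll)).
In Python, from plant import get_obs, capture, calibration, close_job gives the robot as it stands. The module is installed in compiled form; this text tells all that it offers.
- The arm moves only by the shell command python3 -m jog 'ROWS'. ROWS is JSON, one flat list of numbers, 5 for each row, row after row: the closure, from 0 (fully open) to 1 (shut), then the shift along the tool's x, y, z in mm, then the turn about the tool's z in degrees. In form: [fingers, tx, ty, tz, yaw, fingers, tx, ty, tz, yaw, ...]. A call has 1 to 5 rows; each row shifts and turns the pose as measured when the row begins, along the tool's axes as they then stand; what a row does not reach is not made up. A row lasts 1/10 s, in which the tool goes at most 50 mm and 8.59 degrees, less where a joint would pass 70% of its speed; a pose out of reach is approached as far as the arm can. A call is refused whole if a number of a shift passes 50 or a number of a turn 8.59, either way. A call with a gripper value outside its range is refused whole. The fingers move at their own pace and stop on an object; the grip force is fixed at half the most. Time passes only in rows, so rows that do not move let the fingers close. It gives the time, the measured TCP pose, the force and the opening at its end, in the units of the state.
- get_obs(): the state, without advancing time (a new reading comes with each control period).
- capture(name): name is "scene" or "side" or "wrist"; returns (picture, depth): 480x640x3 uint8, red, green, blue; 480x640 float32, mm along the optical axis (not along the pixel's ray), 0 where there is no reading.
- calibration(name): a dict with "fovy" (degrees; the focal length in pixels is half the picture's height over the tangent of half this angle, whatever the lens; pixels are square), "cx", "cy" (the principal point, pixels), "R" (3x3) and "t" (3): a world point X has camera coordinates R X + t. Camera axes: x right, y down, z forward; pixel columns grow to the right and rows downward; lengths in mm; the calibration is good to about 2 mm. A picture is of the moment at which its call begins: read the wrist's pose just before it. calibration takes no time and is no camera call; for the wrist camera it gives the pose at the moment of the call.
- close_job(): hands the job in, once; it reports no verdict.
The state is a dict: "time": time; "joint_positions": joint angles; "dq": joint speeds; "tau": joint torques, N m; "tool_pos": TCP position; "tcp_rot": TCP orientation; "contact_force": force on the tool from outside, world axes, zero at the start; "moment": the same for the moment, N m; "grip_width": finger opening in mm.
Only numpy, scipy, OpenCV 4.12 (cv2) and the standard library are available. Lean on these libraries where they do the work, as an engineer would, in place of code of your own. Each camera call takes 0.05 s, during which the arm holds its last target.

TASK

The stainer's waste tank is to be taken away: while it is still pushed home in its dock, screw the red cap on its sloping neck tight (clockwise) until its ratchet clicks and slips. Then slide the tank forward out from under the stainer's overhanging lip, keep it upright, and set it down gently in the steel carry tray, standing flat on the tray floor. Leave the dishes, the densitometer and the slide rack where they are.

Things in the scene. Friction and masses are not known exactly. Their poses are not given: they have to be found in the camera images.
- stainer: Bench-top slide stainer, fixed: beige housing 236 deep x 310 wide x 150 mm high (172 with its round slide carousel), front face at x = +94 mm; before it, towards -x, the teal waste dock. Origin on the bench below the docked tank's own origin; z up, +x from dock to housing. Dock floor 6 mm thick, x -170 to +100 mm. Side guides: inner faces at y = +-64 mm, x -106 to +94, top at z = 30 mm.
- lip_edge (a point): Middle of the front lower edge of the stainer's teal overhanging lip, at (60, 0, 110) mm in the stainer's frame, with its axes. The lip is 150 mm wide, 12 mm thick and reaches from here back to the housing. It covers the rear 30 mm of the docked tank with 4 mm of air above it: the tank must come forward (-x) by more than 31 mm before it can be lifted.
- waste_tank: Yellow waste tank, loose, 0.45 to 0.75 kg, 195 long (x -105 to +90) x 120 (y) x 100 mm high, standing home in the dock (within a few mm). Origin on its underside, 90 mm before its rear face; z up, -x is its front. The front shoulder slopes from z = 100 mm at x = -30 to z = 65 at x = -105; on it stands the neck with the red cap, leaning 25 degrees to the front. Black grip on top.
- tank_grip (a point): Centre of the tank's black grip: a bar 70 mm long along the tank's x, 16 wide (y), 14 high, 22 mm free below it (the tank's top is 29 mm below this point); posts 10 mm thick at its ends, 50 mm apart inside. At (18, 0, 129) mm in the tank's frame, 19 mm behind the centre of mass, with the tank's axes. Docked, its rear end is 7 mm before the lip, whose top is 13 mm below this point.
- cap_bar (a point): Centre of the grip bar on the red cap: 60 mm long (this frame's x), 16 thick (y), 28 high (z, 14 each way); below it the round cap, 66 mm across. z is the neck axis, pointing out of the tank, 25 degrees from vertical; the frame turns with the cap. It starts 1.7 to 3 rad short of home; tightens clockwise looking down on it, against 0.12 Nm, sinking 1 mm per rad; home, the ratchet slips at 0.5 Nm.
- cap_ratchet (a joint): How far the cap's outer part with the bar has slipped on its threaded part, rad, growing clockwise: 0 at the start, 0.524 more for every click (12 a turn). It moves only when the slip torque is reached, that is once the cap is home. The cap stays where it is left, so it can be gripped anew at any time; a click may turn it back a little (under 0.3 rad).
- carry_tray: Shallow open stainless steel tray, fixed, 280 (x) x 210 (y) x 18 mm high outside, walls and floor 4 mm. Origin: centre of its underside; z up.
- dishes: Bystander: two red culture dishes stacked, 90 mm across, 31 mm high. Origin: centre of the underside.
- densitometer: Bystander: small beige benchtop meter, 100 x 130 x 60 mm (72 with its sample port). Origin: centre of the underside.
- slide_rack: Bystander: teal rack with glass slides, 40 x 80 x 44 mm. Origin: centre of the underside.
Not all that is in view belongs to the job. What is shaped like the waste_tank but turquoise or white is not meant.

How it is judged (in metres and radians):
On the way, in this order (a step that is already met when the one before it is completed fails the run):
1. with the tank still home in its dock (not more than 20 mm forward), the cap is down on its seat (within about half a millimetre) and its ratchet has slipped by at least one click (z of cap_bar in the frame of waste_tank below 0.1203 m and value of joint cap_ratchet above 0.4 rad and x of waste_tank in the frame of stainer above -0.02 m and z of waste_tank in the frame of stainer below 0.012 m), for 0.2 s.
2. the tank has been slid forward clear of the lip (more than 31 mm) while still down in the dock (x of waste_tank in the frame of stainer between -0.15 and -0.031 m and z of waste_tank in the frame of stainer below 0.03 m), for 0.02 s.
At the end, for the whole second after the job is handed in: The tank stands at rest, released, inside the carry tray: flat on the tray floor (underside within 4 mm of it, tilt under 0.05 rad, centre within 60 mm of the tray's centre each way), its cap still down on its seat (within about half a millimetre) with at least one ratchet click made (x of waste_tank in the frame of carry_tray between -0.06 and 0.06 m and y of waste_tank in the frame of carry_tray between -0.06 and 0.06 m and z of waste_tank in the frame of carry_tray below 0.008 m and angle between waste_tank's own z axis and vertical below 0.05 rad and linear speed of waste_tank below 0.02 m/s and z of cap_bar in the frame of waste_tank below 0.1203 m and value of joint cap_ratchet above 0.4 rad); the robot touches nothing.
It fails at once if the tank is tipped by more than 0.5 rad (angle between waste_tank's own z axis and vertical above 0.5 rad).
It fails at once if the tank is dropped into the tray (faster than 0.45 m/s within 30 mm of its floor) (horizontal distance between waste_tank and carry_tray below 0.12 m and z of waste_tank in the frame of carry_tray below 0.034 m and linear speed of waste_tank above 0.45 m/s).
It fails at once if the dishes, the densitometer or the slide rack is moved by more than 30 mm (distance of any of dishes, densitometer, slide_rack from where it was at the start of the episode above 0.03 m).
It also fails if it takes over 69 s, if anything falls off the work surface, if the arm or the gripper's body presses on something with over 40 N, if the wrist force passes 120 N, or if a joint passes its speed limit or range.

## Working session

There is one attempt and no reset: what is moved stays moved. The work goes in short steps, Python scripts to look and compute and a shell command to move; the robot and the scene stay as the last step left them, time stands still between calls to the robot, and variables do not carry over. Pictures are saved under pics/ and viewed, and the job is handed in when it is done.

```bash
mkdir -p pics; ls; python3 - <<'E'
from plant import *
import cv2,numpy as np
o=get_obs();print(o)
for n in ["scene","side","wrist"]:
    c=calibration(n);print(n,c)
    p,d=capture(n);cv2.imwrite(f"pics/{n}0.png",p[:,:,::-1]);np.save(f"pics/{n}0.npy",d)
E
```

```text
pics
{'time': 0.0, 'joint_positions': array([ 1.10102489e+00,  3.42756944e-01,  1.52499581e+00, -1.71976317e-05,
        1.27537276e+00, -1.46028129e-01]), 'dq': array([-0.00095056,  0.00209041, -0.00165773,  0.00032697, -0.00046152,
       -0.00065988]), 'tau': array([-2.39811925e-03, -4.31228864e+01, -2.44219065e+01,  7.13649415e-02,
        5.60801569e-02, -1.45911349e-04]), 'tool_pos': array([166.84814415, 497.41034839, 251.03456109]), 'tcp_rot': array([-3.14007372e+00, -2.06775616e-04,  2.81785420e+00]), 'contact_force': array([-0.55430383, -0.00886083, -0.20859922]), 'moment': array([ 0.02198776,  0.00100774, -0.00016308]), 'grip_width': 91.74594951638356}
scene {'fovy': 55.60299697273551, 'cx': 314.25871340710125, 'cy': 247.69434156652312, 'R': array([[-0.83473167,  0.55060655,  0.00744789],
       [ 0.45476314,  0.69693159, -0.55450594],
       [-0.31050528, -0.45947664, -0.83214644]]), 't': array([ 384.71408044, -227.54205469, 1561.55299243])}
side {'fovy': 54.320174043436545, 'cx': 323.04572961106743, 'cy': 237.13097427054535, 'R': array([[-0.99964897, -0.0192019 , -0.01825458],
       [-0.00192633,  0.7398563 , -0.67276218],
       [ 0.02642408, -0.67249085, -0.73963357]]), 't': array([ 482.50061078,   37.22621588, 1388.13105963])}
wrist {'fovy': 70.79709584793142, 'cx': 318.4895303259163, 'cy': 245.86514119687735, 'R': array([[ 0.3181439 ,  0.94804079, -0.00176546],
       [ 0.90323603, -0.30254152,  0.3043572 ],
       [ 0.28800892, -0.09842401, -0.95255634]]), 't': array([-524.79686023,  -37.31511422,  391.40430025])}
```

View pics/scene0.png

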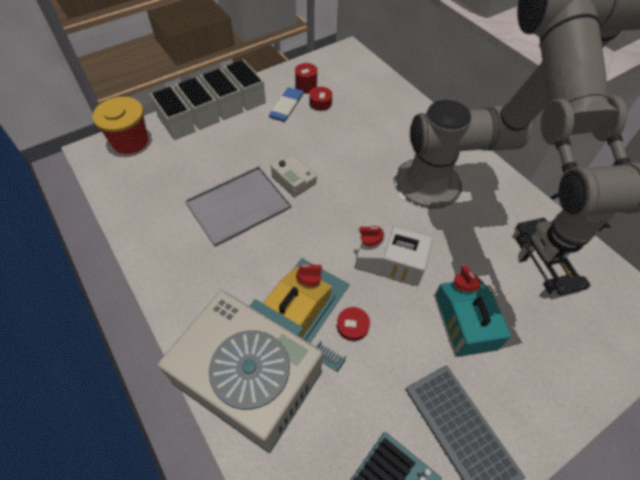

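View pics/side0.png

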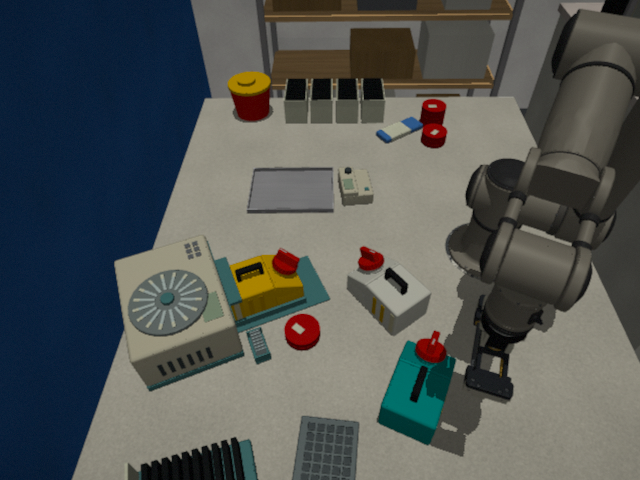

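View pics/wrist0.png

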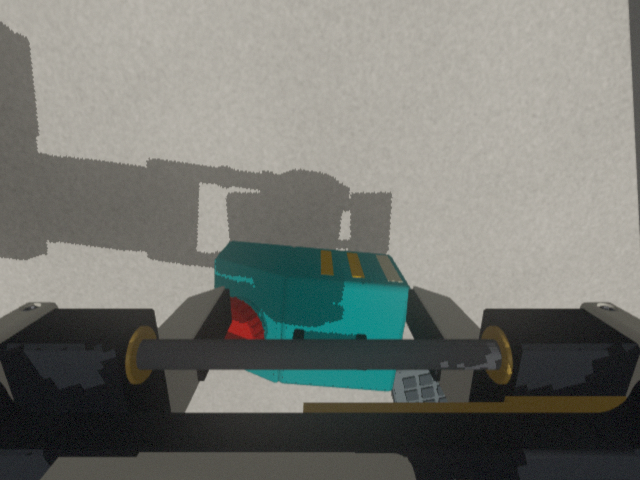

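Candidates for the tank: yellow at side (265,283) / scene (298,298), docked at the stainer; white at side (390,290); turquoise at side (418,390). By the description it is the yellow one. I'll check it in a close crop.

```bash
cat > h.py <<'E'
import numpy as np,cv2
from plant import *
def dep(c,u,v,d):
    f=240/np.tan(np.radians(c['fovy']/2))
    P=np.stack([(u-c['cx'])/f*d,(v-c['cy'])/f*d,d],-1)
    return (P-np.array(c['t']))@np.array(c['R'])
def cloud(c,d):
    v,u=np.mgrid[:480,:640].astype(float)
    return dep(c,u,v,d)
def proj(c,X):
    f=240/np.tan(np.radians(c['fovy']/2))
    P=np.atleast_2d(X)@np.array(c['R']).T+np.array(c['t'])
    return np.stack([P[:,0]/P[:,2]*f+c['cx'],P[:,1]/P[:,2]*f+c['cy']],-1)
E
python3 - <<'E'
from h import *
a=cv2.imread('pics/side0.png')[230:350,190:350]
b=cv2.imread('pics/scene0.png')[240:360,230:390]
cv2.imwrite('pics/crop1.png',np.hstack([cv2.resize(a,None,fx=2.5*2,fy=5,interpolation=cv2.INTER_CUBIC)]))
cv2.imwrite('pics/crop2.png',cv2.resize(b,None,fx=5,fy=5,interpolation=cv2.INTER_CUBIC))
for n in ['side','scene']:
    im=cv2.imread(f'pics/{n}0.png');d=np.load(f'pics/{n}0.npy');c=calibration(n);W=cloud(c,d)
    hsv=cv2.cvtColor(im,cv2.COLOR_BGR2HSV)
    z=W[...,2]
    print(n,'bench z',np.median(z[(abs(z)<30)&(d>0)]))
    m=(hsv[...,0]>18)&(hsv[...,0]<32)&(hsv[...,1]>150)&(d>0)&(z>20)&(z<130)
    m[:200]=0
    P=W[m];print('yellow',len(P),P.min(0),P.max(0),np.percentile(P[:,2],[50,80,90,97]))
    r=((hsv[...,0]<6)|(hsv[...,0]>174))&(hsv[...,1]>150)&(d>0)
    k,l,s,ce=cv2.connectedComponentsWithStats(r.astype(np.uint8))
    for i in range(1,k):
        if s[i,4]>40: Q=W[l==i];print('red',ce[i],s[i,4],np.median(Q,0),Q[:,2].max())
E
```

```text
side bench z -1.5374765768432104
yellow 2675 [276.51406077  98.65746009  21.18450012] [797.91513602 643.86920256 129.55359047] [ 96.17028603 104.29585735 105.81868293 107.68270553]
red [252.03764115 106.16060226] 797 [ 768.20010192 -676.2582406    64.6450477 ] 119.79211110350023
red [432.93538462 123.27179487] 975 [  82.83661633 -613.10263719   44.22618869] 81.14686674361532
red [369.77088305 259.46539379] 419 [358.46784206 139.31955512 117.0537594 ] 148.90021575142757
red [284.99778761 262.42699115] 452 [576.02045837 151.84699485 124.39637772] 148.56850634181623
red [302.40494092 331.85392052] 931 [526.34982379 302.56455453  28.970165  ] 35.07487158007532
red [430.88723051 349.03648425] 603 [233.61162557 397.41223338 114.98338011] 147.3556290754495
scene bench z 1.4403254542345636
yellow 1774 [316.03119339  90.30790278  25.99015749] [715.29576709 476.24037251 129.10454159] [105.34266369 108.02821023 109.24861612 111.10705663]
red [312.15333333  86.83466667] 750 [  89.24159859 -611.69533147   47.14306732] 84.71553452705973
red [128.51077313 138.94550063] 789 [ 786.89567994 -673.10336478   65.41324503] 115.62287750538809
red [370.99668874 235.91390728] 302 [362.07379305 140.15255967 118.9120228 ] 148.7072755418453
red [309.15608466 274.94179894] 378 [580.5441571  152.79861972 126.95176607] 150.83641749143746
red [466.29350649 280.43376623] 385 [237.62033768 394.48422375 120.5844261 ] 150.4457141826457
red [353.29286798 323.39908953] 659 [529.49358762 301.52387949  32.00005016] 38.27569321444456
```

View pics/crop1.png

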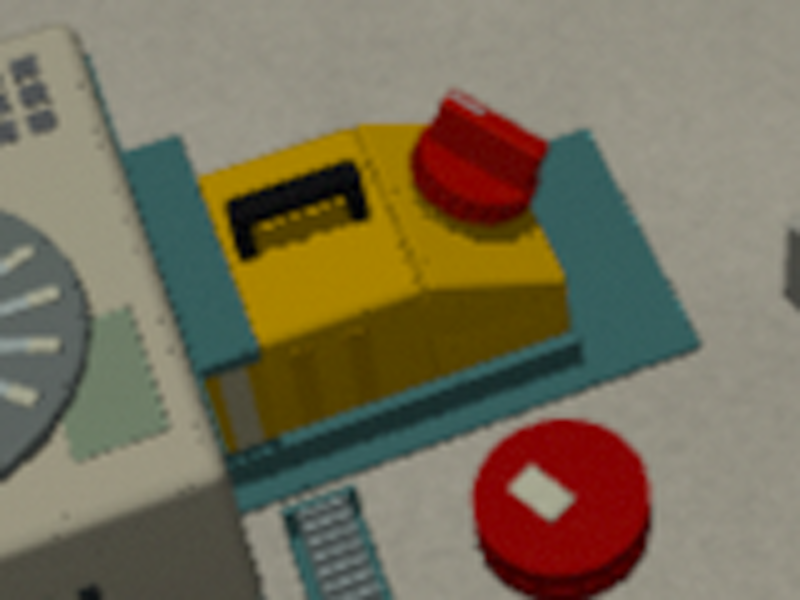

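View pics/crop2.png

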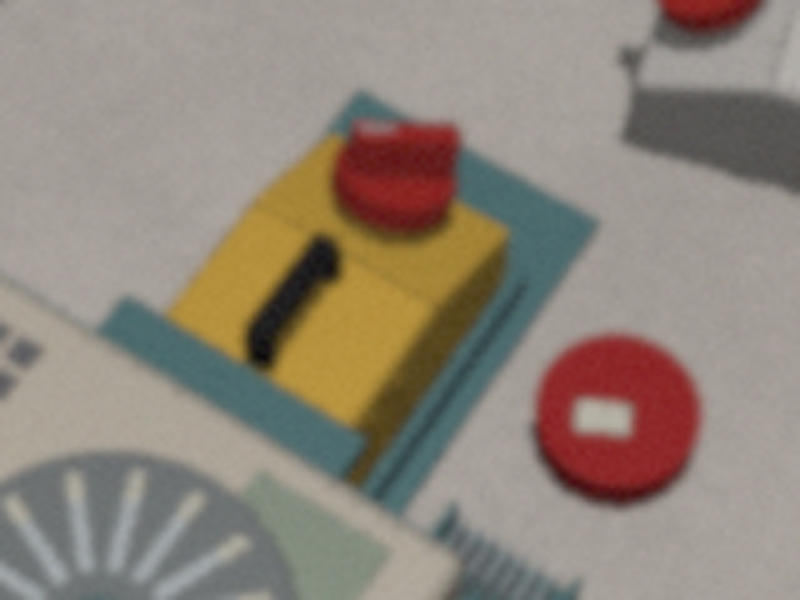

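Confirmed: the yellow tank is docked under the teal lip, with its red bar cap at side (285,262). Next I'll fit the poses from corners I read in the two crops.

```bash
cat > fit.py <<'E'
from h import *
from scipy.optimize import least_squares
S=lambda x,y:(x/5+190,y/5+230)
C=lambda x,y:(x/5+230,y/5+240)
st={'side':[((60,-75,122),S(182,137)),((60,75,122),S(258,355))],
    'scene':[((60,-75,122),C(128,297)),((60,75,122),C(365,440))]}
tk={'side':[((-30,-60,100),S(360,126)),((-30,60,100),S(423,292)),((-105,60,65),S(566,283)),((-17,0,136),S(352,163)),((53,0,136),S(232,203))],
    'scene':[((-30,-60,100),C(252,205)),((-30,60,100),C(437,303)),((-105,60,65),C(508,232)),((-17,0,136),C(324,238)),((53,0,136),C(256,330))]}
def T(p,X):
    c,s=np.cos(p[2]),np.sin(p[2]);X=np.array(X,float)
    return np.stack([p[0]+c*X[:,0]-s*X[:,1],p[1]+s*X[:,0]+c*X[:,1],X[:,2]+p[3]],-1)
def fit(k,z,views):
    def r(p):
        o=[]
        for v in views:
            o.append((proj(calibration(v),T([*p,z],[a for a,_ in k[v]]))-np.array([b for _,b in k[v]])).ravel())
        return np.concatenate(o)
    s=least_squares(r,[640,130,-.3])
    print(views,z,s.x.round(3),'res px',r(s.x).round(1))
    return s.x
if __name__=='__main__':
    for v in (['side'],['scene'],['side','scene']):
        print('stainer');fit(st,0,v);print('tank');fit(tk,6,v)
    # lip top & tray via depth
    for n in ['side','scene']:
        d=np.load(f'pics/{n}0.npy');W=cloud(calibration(n),d)
        pts={'side':[(300,285),(232,280),(291,190),(282,252),(290,268)],'scene':[(300,320),(280,312),(238,205),(310,267),(308,281)]}[n]
        for u,v in pts: print(n,(u,v),np.median(W[v-1:v+2,u-1:u+2].reshape(-1,3),0).round(1))
    c=calibration('wrist');R=np.array(c['R']);print('wristcam',-R.T@np.array(c['t']),R[2])
E
python3 fit.py
python3 - <<'E'
import cv2,numpy as np
a=cv2.imread('pics/side0.png')[155:225,235:385];cv2.imwrite('pics/tray.png',cv2.resize(a,None,fx=5,fy=5,interpolation=cv2.INTER_CUBIC))
a=cv2.imread('pics/scene0.png')[150:260,170:330];cv2.imwrite('pics/tray2.png',cv2.resize(a,None,fx=5,fy=5,interpolation=cv2.INTER_CUBIC))
E
```

```text
stainer
['side'] 0 [6.46881e+02 1.79207e+02 4.05000e-01] res px [-0.  -0.1  0.   0.1]
tank
['side'] 6 [6.48210e+02 1.75735e+02 3.84000e-01] res px [-0.2 -1.2  0.2 -0.6  0.4  0.5  1.3  0.5 -1.7  0.5]
stainer
['scene'] 0 [6.47961e+02 1.78539e+02 4.16000e-01] res px [-0.6 -0.5  0.6  0.4]
tank
['scene'] 6 [6.48321e+02 1.78669e+02 4.31000e-01] res px [-0.6 -1.5  0.5  0.2  0.4 -0.5  0.7 -0.5 -1.   2. ]
stainer
['side', 'scene'] 0 [6.47430e+02 1.78825e+02 4.10000e-01] res px [-0.3 -0.1  0.   0.  -0.4 -0.7  0.6  0.5]
tank
['side', 'scene'] 6 [6.48188e+02 1.77344e+02 4.09000e-01] res px [-0.9 -0.8  0.7 -0.5  0.6  0.1  1.2  0.9 -1.7  1.4 -0.3 -2.1  0.2  0.3
  0.7 -0.1  0.6 -0.8 -1.7  1.4]
side (300, 285) [538.  188.1  73.2]
side (232, 280) [705.7 207.3 119.9]
side (291, 190) [ 595.8 -262.     2.3]
side (282, 252) [583.  134.5 144.8]
side (290, 268) [563.  162.1 114.7]
scene (300, 320) [664.4 241.  106.3]
scene (280, 312) [696.4 196.8 113. ]
scene (238, 205) [ 591.2 -256.5    4.5]
scene (310, 267) [569.6 142.5 143.1]
scene (308, 281) [592.9 168.3 127.7]
wristcam [ 87.95018673 524.78848621 383.35563462] [ 0.28810467 -0.09823329 -0.95254707]
```

View pics/tray.png

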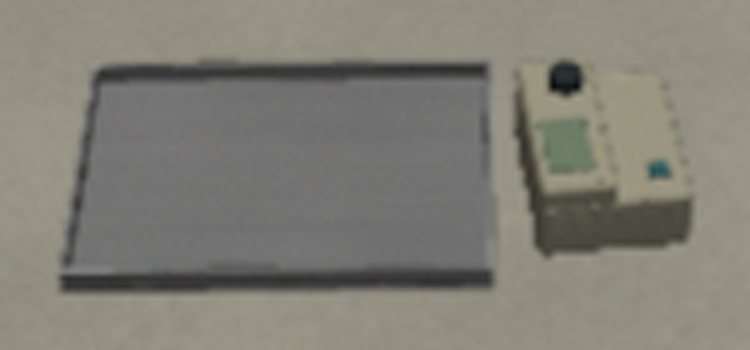

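View pics/tray2.png

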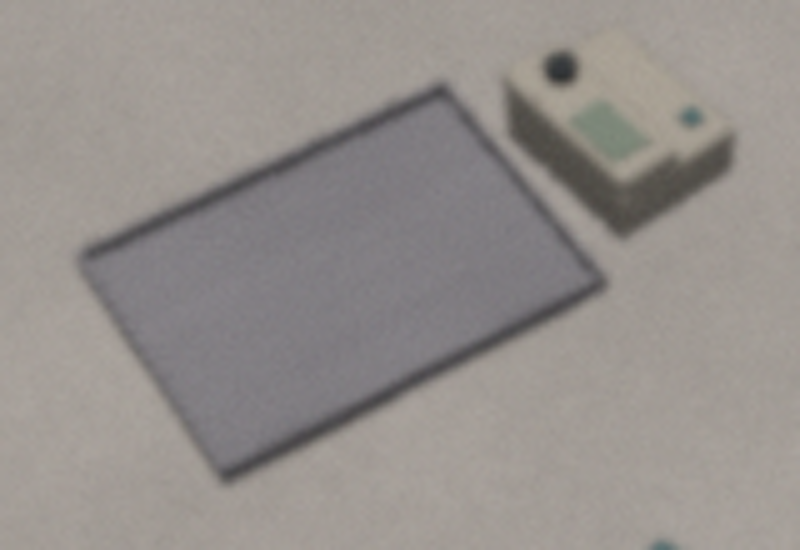

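```bash
cat >> h.py <<'E'
def atz(c,u,v,z):
    a=dep(c,np.array(float(u)),np.array(float(v)),np.array(1.)); o=-np.array(c['R']).T@np.array(c['t'])
    r=a-o; return o+r*(z-o[2])/r[2]
E
python3 - <<'E'
from h import *
s=calibration('side');c=calibration('scene')
for n,k,L in (('side',s,[(97/5+235,65/5+155),(488/5+235,65/5+155),(492/5+235,272/5+155),(62/5+235,272/5+155)]),('scene',c,[(82/5+170,258/5+150),(442/5+170,87/5+150),(605/5+170,285/5+150),(222/5+170,478/5+150)])):
    P=np.array([atz(k,*p,18) for p in L]);print(n,P.round(1)[:,:2].tolist(),P.mean(0).round(1))
    e=P[1]-P[0];print('yaw',np.arctan2(-e[1],-e[0]), [np.linalg.norm(P[i]-P[(i+1)%4]).round() for i in range(4)])
for n,k,a,b in (('side',s,(450/5+190,92/5+230),(547/5+190,145/5+230)),('scene',c,(355/5+230,122/5+240),(460/5+230,127/5+240))):
    for za,zb in((141,141),(147,137),(137,147)):
        A=atz(k,*a,za);B=atz(k,*b,zb);print(n,za,A.round(1),B.round(1),np.linalg.norm(A-B).round(1),np.arctan2(*(A-B)[[1,0]]))
E
```

```text
side [[729.3, -358.7], [456.0, -357.8], [452.3, -152.1], [727.3, -151.9]] [ 591.2 -255.1   18. ]
yaw -0.0030893645316110684 [np.float64(273.0), np.float64(206.0), np.float64(275.0), np.float64(207.0)]
scene [[728.7, -349.9], [457.6, -354.5], [455.4, -145.2], [730.0, -144.7]] [ 592.9 -248.6   18. ]
yaw 0.017172509244808017 [np.float64(271.0), np.float64(209.0), np.float64(275.0), np.float64(205.0)]
side 141 [590.  119.1 141. ] [537.5 154.7 141. ] 63.5 -0.595520390148057
side 147 [589.1 124.3 147. ] [537.9 151.4 137. ] 58.8 -0.4868027764984874
side 137 [590.7 115.7 137. ] [536.9 159.7 147. ] 70.2 -0.6860953838785715
scene 141 [584.1 121.1 141. ] [539.2 154.1 141. ] 55.7 -0.634305563543006
scene 147 [586.  124.3 147. ] [537.8 152.1 137. ] 56.6 -0.5241974929028609
scene 137 [582.9 119.  137. ] [541.4 157.1 147. ] 57.2 -0.7432026141177046
```

```bash
cat > go.py <<'E'
import sys
from h import *
from scipy.spatial.transform import Rotation as Ro
# usage: go.py x y z yaw : remaining shift in present tool axes
def st():
    o=get_obs();p=o['tool_pos'];r=o['tcp_rot']
    print('t',round(o['time'],2),'p',p.round(1),'rot',r.round(3),'F',o['contact_force'].round(1),'M',o['moment'].round(2),'w',round(o['grip_width'],1),'q',o['joint_positions'].round(2))
    return p,r
if __name__=='__main__':
    p,r=st();a=[float(x) for x in sys.argv[1:]]
    R=Ro.from_euler('xyz',r).as_matrix();d=R.T@(np.array(a[:3])-p)
    dy=(r[2]-a[3]+np.pi)%(2*np.pi)-np.pi
    print('shift',d.round(1),'norm',np.linalg.norm(d).round(1),'rows',np.linalg.norm(d)/50,'yaw+',np.degrees(dy).round(1))
    c,s=np.cos(a[3]),np.sin(a[3]);e=np.array(a[:3])-p
    print('after yaw', (e@[c,s,0]).round(1),(e@[s,-c,0]).round(1),(-e[2]).round(1))
E
python3 -m jog '[0,0,0,0,6.2,0,0,0,0,6.2]'; python3 go.py 604 122 255 2.59
```

```text
time: 0.35
tool_pos: [166.7, 497.1, 250.5]
tcp_rot: [-3.139, 0.0, 2.596]
contact_force: [0.8, 0.4, -1.0]
grip_width: 91.7
t 0.35 p [166.7 497.1 250.5] rot [-3.139  0.     2.596] F [ 0.8  0.4 -1. ] M [-0.08  0.06 -0.03] w 91.7 q [ 1.1   0.34  1.53 -0.    1.28  0.08]
shift [-568.5  -93.6   -4.1] norm 576.1 rows 11.522913160776536 yaw+ 0.3
after yaw -569.0 -90.4 -4.5
```

```bash
python3 -m jog '[0,-48,-8,-1,0,0,-48,-8,-1,0,0,-48,-8,-1,0,0,-48,-8,-1,0,0,-48,-8,-1,0]'; python3 -m jog '[0,-48,-8,0,0,0,-48,-8,0,0,0,-48,-8,0,0,0,-48,-8,0,0,0,-48,-8,0,0]'; python3 go.py 604 122 255 2.59
```

```text
time: 0.85
tool_pos: [351.5, 336.8, 254.0]
tcp_rot: [-3.137, -0.002, 2.604]
contact_force: [1.4, 0.4, -0.3]
grip_width: 92.3
time: 1.35
tool_pos: [540.8, 173.1, 253.2]
tcp_rot: [-3.137, -0.003, 2.603]
contact_force: [0.4, 0.9, -0.2]
grip_width: 92.0
t 1.35 p [540.8 173.1 253.2] rot [-3.137e+00 -3.000e-03  2.603e+00] F [ 0.4  0.9 -0.2] M [ 0.01  0.06 -0.02] w 92.0 q [ 0.18  0.42  1.4  -0.    1.33 -0.86]
shift [-80.5 -11.5  -1.9] norm 81.3 rows 1.6263494788009485 yaw+ 0.8
after yaw -80.6 -10.4 -1.8
```

```bash
python3 -m jog '[0,-42,-6,-1,0.8,0,-39,-5,-1,0,0,0,0,0,0,0,0,0,0,0]'; python3 - <<'E'
from go import *
st();c=calibration('wrist');p,d=capture('wrist');cv2.imwrite('pics/w1.png',p[:,:,::-1]);np.save('pics/w1.npy',d);import pickle;pickle.dump(c,open('pics/w1.pkl','wb'))
W=cloud(c,d);cv2.imwrite('pics/w1b.png',cv2.resize(p[:,:,::-1],(800,600)))
for T in [(648,177.4,.41)]:
    cc,s=np.cos(.41),np.sin(.41)
    for X in [(-30,-60,106),(-30,60,106),(-105,-60,71),(-105,60,71),(-85,0,128),(18,0,142)]:
        w=[648+cc*X[0]-s*X[1],177.4+s*X[0]+cc*X[1],X[2]];print(X,proj(c,w).round(0))
E
```

```text
time: 1.75
tool_pos: [609.9, 113.3, 252.0]
tcp_rot: [-3.135, -0.005, 2.581]
contact_force: [-0.5, -0.3, -0.1]
grip_width: 92.1
t 1.75 p [609.9 113.3 252. ] rot [-3.135 -0.005  2.581] F [-0.5 -0.3 -0.1] M [-0.03 -0.01 -0.02] w 92.1 q [ 0.06  0.52  1.23 -0.    1.39 -0.95]
(-30, -60, 106) [[337. 274.]]
(-30, 60, 106) [[424. 159.]]
(-105, -60, 71) [[271. 218.]]
(-105, 60, 71) [[345. 106.]]
(-85, 0, 128) [[325. 186.]]
(18, 0, 142) [[436. 265.]]
```

View pics/w1.png

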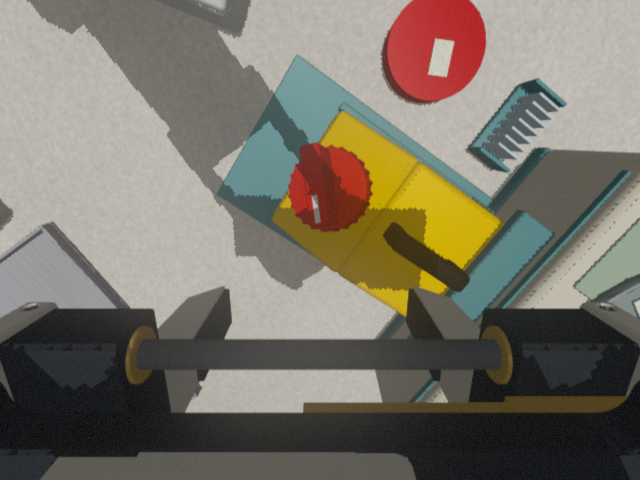

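```bash
python3 - <<'E'
from h import *
a=cv2.imread('pics/w1.png')[120:250,260:400];cv2.imwrite('pics/w1c.png',cv2.resize(a,None,fx=4.5,fy=4.5,interpolation=cv2.INTER_CUBIC))
E
```

```text
(no output)
```

View pics/w1c.png

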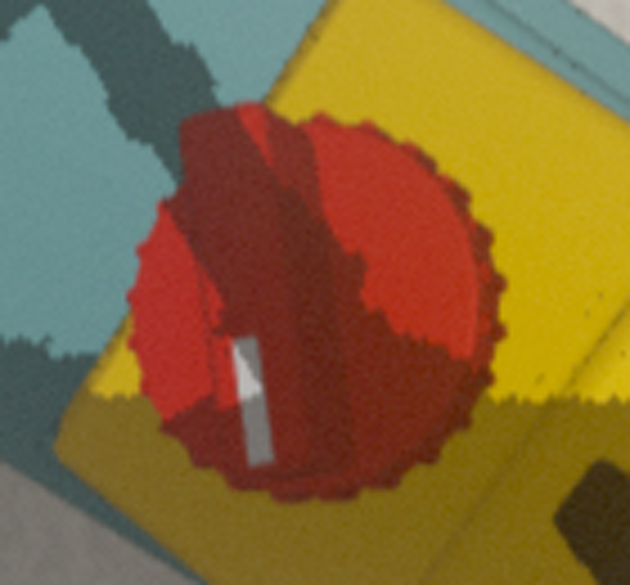

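```bash
python3 - <<'E'
from h import *
import pickle
from scipy.optimize import least_squares
c=pickle.load(open('pics/w1.pkl','rb'));d=np.load('pics/w1.npy');W=cloud(c,d)
for u,v in [(305,152),(312,190),(314,205),(405,240),(440,262),(345,190)]: print((u,v),np.median(W[v-2:v+3,u-2:u+3].reshape(-1,3),0).round(1))
ya=.41;t=np.radians(25)
ex=np.array([np.cos(ya),np.sin(ya),0]);ey=np.array([-np.sin(ya),np.cos(ya),0]);ez=np.array([0,0,1.])
n=-np.sin(t)*ex+np.cos(t)*ez; e1=np.cos(t)*ex+np.sin(t)*ez
full=lambda p:(p[0]/4.5+260,p[1]/4.5+120)
obs=np.array([full((180,122)),full((262,103)),full((300,472)),full((225,478))])
# grip fit too: refine tank position using tank corners
def mod(p,z):
    b=np.cos(p[2])*e1+np.sin(p[2])*ey; s=np.cross(n,b)
    B=np.array([p[0],p[1],z])+14*n
    return np.array([B+30*i*b+8*j*s for i,j in((-1,1),(-1,-1),(1,-1),(1,1))])
for z in (127.5,128.5,129.5):
  for th0 in (-1,2.1):
   for fl in (0,1):
    def r(p):
        q=proj(c,mod(p,z)); 
        if fl:q=q[[1,0,3,2]]
        return (q-obs).ravel()
    s=least_squares(r,[570,143,th0])
    b=np.cos(s.x[2])*e1+np.sin(s.x[2])*ey
    if s.cost<200: print(z,s.x.round(2),s.cost.round(1),r(s.x).round(1),'heading',np.arctan2(b[1],b[0]).round(3),'tank xy',((s.x[:2]-[648,177.4])@ex[:2]).round(1),((s.x[:2]-[648,177.4])@ey[:2]).round(1))
# tank refit in wrist
X=np.array([(-30,-60,106),(-30,60,106),(-105,60,71),(-105,-60,71)]);O=np.array([(341,271),(420,160),(343,109),(272,217)])
def T(p): return np.stack([p[0]+np.cos(p[2])*X[:,0]-np.sin(p[2])*X[:,1],p[1]+np.sin(p[2])*X[:,0]+np.cos(p[2])*X[:,1],X[:,2]],-1)
s=least_squares(lambda p:(proj(c,T(p))-O).ravel(),[648,177,.41]);print('tank',s.x.round(3),s.fun.round(1))
E
```

```text
(305, 152) [541.4 144.3 132. ]
(312, 190) [566.2 134.7 141. ]
(314, 205) [575.6 130.7 144.8]
(405, 240) [634.9 173.7 140.9]
(440, 262) [664.5 188.2 140.8]
(345, 190) [581.8 154.5 121.7]
127.5 [569.48 139.77  -0.8 ] 9.1 [-1.3 -0.9  1.  -1.5  2.1  0.6 -1.9  2.1] heading -0.44 tank xy -87.0 -3.2
127.5 [569.48 139.77  -0.8 ] 9.1 [-1.3 -0.9  1.  -1.5  2.1  0.6 -1.9  2.1] heading -0.44 tank xy -87.0 -3.2
128.5 [569.39 139.85  -0.8 ] 10.3 [-1.3 -1.1  1.  -1.6  2.2  0.8 -1.9  2.2] heading -0.44 tank xy -87.1 -3.1
128.5 [569.39 139.85  -0.8 ] 10.3 [-1.3 -1.1  1.  -1.6  2.2  0.8 -1.9  2.2] heading -0.44 tank xy -87.1 -3.1
129.5 [569.29 139.94  -0.8 ] 11.7 [-1.4 -1.2  1.  -1.8  2.3  1.  -1.9  2.4] heading -0.439 tank xy -87.1 -3.0
129.5 [569.29 139.94  -0.8 ] 11.7 [-1.4 -1.2  1.  -1.8  2.3  1.  -1.9  2.4] heading -0.439 tank xy -87.1 -3.0
tank [6.47625e+02 1.77894e+02 4.26000e-01] [-3.   3.4  3.2 -2.   0.1 -2.7 -0.8  2.8]
```

```bash
python3 go.py 570 141 195 2.69
```

```text
t 1.8 p [609.7 113.3 251.9] rot [-3.134 -0.004  2.581] F [-0.1 -0.3  0.7] M [-0.01 -0.06  0.02] w 91.9 q [ 0.06  0.52  1.23 -0.    1.39 -0.95]
shift [48.1  2.7 57.1] norm 74.7 rows 1.4946686539544318 yaw+ -6.2
after yaw 47.8 7.6 56.9
```

```bash
python3 -m jog '[0,23,3,20,-6.2,0,24,3,20,0,0,0,0,16,0,0,0,0,0,0]'; python3 go.py 570 141 155.5 2.69;  python3 - <<'E'
from go import *
for n in ['side','scene','wrist']:
    p,d=capture(n);np.save(f'pics/{n}2.npy',d)
    cv2.imwrite(f'pics/{n}2.png',p[:,:,::-1])
a=cv2.imread('pics/side2.png')[210:330,200:360];b=cv2.imread('pics/scene2.png')[200:360,230:390]
w=cv2.imread('pics/wrist2.png')[60:400,170:510]
cv2.imwrite('pics/m2.png',np.hstack([cv2.resize(x,(400,400),interpolation=cv2.INTER_CUBIC) for x in (b,w)]))
E
```

```text
time: 2.2
tool_pos: [566.4, 145.5, 195.3]
tcp_rot: [-3.136, -0.005, 2.698]
contact_force: [0.4, -0.4, -0.5]
grip_width: 91.8
t 2.2 p [566.4 145.5 195.3] rot [-3.136 -0.005  2.698] F [ 0.4 -0.4 -0.5] M [ 0.03  0.   -0.  ] w 91.8 q [ 0.12  0.5   1.43 -0.    1.22 -1.  ]
shift [-5.4 -2.3 39.8] norm 40.2 rows 0.8039787035967908 yaw+ 0.5
after yaw -5.2 -2.5 39.8
```

View pics/m2.png

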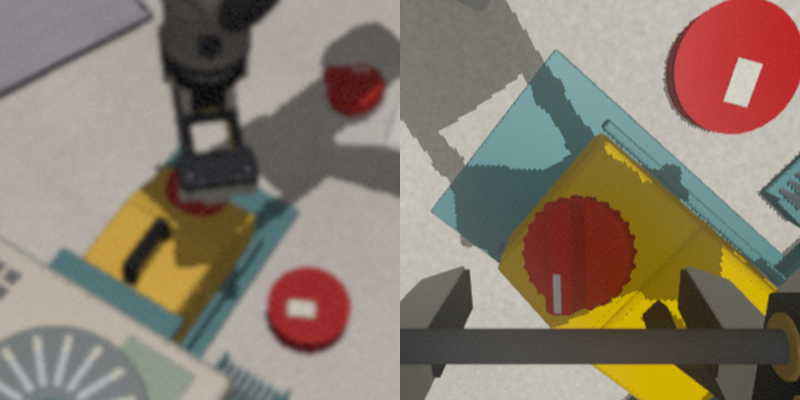

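```bash
python3 - <<'E'
from h import *
a=cv2.imread('pics/wrist2.png')[215:340,255:385]
a=cv2.convertScaleAbs(cv2.resize(a,None,fx=4.6,fy=4.6,interpolation=cv2.INTER_CUBIC),alpha=1.6)
cv2.imwrite('pics/w2c.png',a)
c=calibration('wrist');d=np.load('pics/wrist2.npy');W=cloud(c,d)
for v in (235,245,255,265,280,295,305): print(v,[tuple(W[v,u].round(0)[[0,1,2]]) for u in (295,305,315,320,325,332)])
E
```

```text
235 [(np.float64(539.0), np.float64(144.0), np.float64(131.0)), (np.float64(541.0), np.float64(150.0), np.float64(133.0)), (np.float64(543.0), np.float64(155.0), np.float64(133.0)), (np.float64(547.0), np.float64(157.0), np.float64(124.0)), (np.float64(551.0), np.float64(159.0), np.float64(115.0)), (np.float64(554.0), np.float64(163.0), np.float64(112.0))]
245 [(np.float64(544.0), np.float64(141.0), np.float64(132.0)), (np.float64(546.0), np.float64(147.0), np.float64(135.0)), (np.float64(549.0), np.float64(152.0), np.float64(134.0)), (np.float64(552.0), np.float64(154.0), np.float64(126.0)), (np.float64(556.0), np.float64(156.0), np.float64(117.0)), (np.float64(560.0), np.float64(160.0), np.float64(113.0))]
255 [(np.float64(549.0), np.float64(139.0), np.float64(135.0)), (np.float64(551.0), np.float64(145.0), np.float64(137.0)), (np.float64(554.0), np.float64(150.0), np.float64(137.0)), (np.float64(558.0), np.float64(152.0), np.float64(128.0)), (np.float64(562.0), np.float64(153.0), np.float64(119.0)), (np.float64(565.0), np.float64(157.0), np.float64(115.0))]
265 [(np.float64(554.0)
[... 712 characters left out ...]
570.0), np.float64(129.0), np.float64(142.0)), (np.float64(572.0), np.float64(135.0), np.float64(144.0)), (np.float64(574.0), np.float64(140.0), np.float64(144.0)), (np.float64(578.0), np.float64(142.0), np.float64(139.0)), (np.float64(583.0), np.float64(143.0), np.float64(130.0)), (np.float64(589.0), np.float64(146.0), np.float64(123.0))]
305 [(np.float64(576.0), np.float64(126.0), np.float64(143.0)), (np.float64(577.0), np.float64(133.0), np.float64(147.0)), (np.float64(579.0), np.float64(138.0), np.float64(147.0)), (np.float64(583.0), np.float64(139.0), np.float64(141.0)), (np.float64(589.0), np.float64(140.0), np.float64(132.0)), (np.float64(594.0), np.float64(143.0), np.float64(125.0))]
```

View pics/w2c.png

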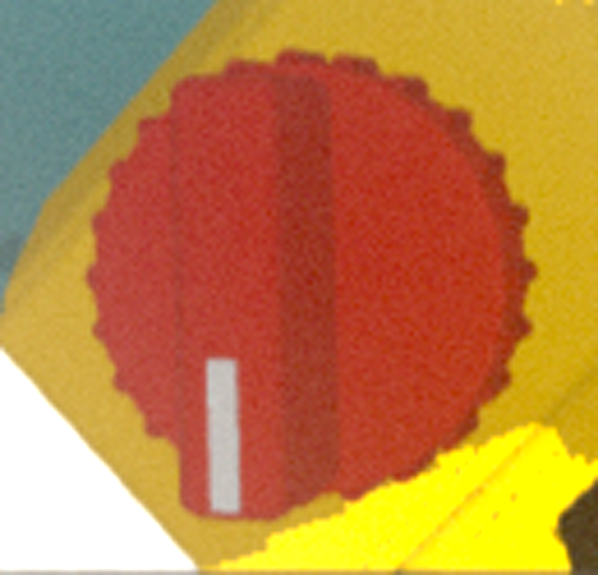

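```bash
python3 -m jog '[0,-4,1,20,0,0,0,0,17,0]'; python3 go.py 567 140 155.5 2.69
```

```text
time: 2.55
tool_pos: [576.0, 144.6, 165.4]
tcp_rot: [3.139, 0.009, 2.697]
contact_force: [-0.6, 0.7, 0.4]
grip_width: 92.2
t 2.55 p [576.  144.6 165.4] rot [3.139 0.009 2.697] F [-0.6  0.7  0.4] M [-0.01 -0.01 -0.05] w 92.2 q [ 0.12  0.54  1.46 -0.    1.14 -1.01]
shift [ 6.3 -8.   9.9] norm 14.2 rows 0.2832742350547367 yaw+ 0.4
after yaw 6.1 -8.0 9.9
```

```bash
python3 -m jog '[0,0,0,0,0]'; python3 go.py 567 140 155.5 2.69
```

```text
time: 2.65
tool_pos: [575.7, 144.4, 164.6]
tcp_rot: [3.14, 0.007, 2.697]
contact_force: [-0.3, 0.9, 0.8]
grip_width: 92.2
t 2.65 p [575.7 144.4 164.6] rot [3.14  0.007 2.697] F [-0.3  0.9  0.8] M [-0.   -0.    0.06] w 92.2 q [ 0.12  0.54  1.46 -0.    1.14 -1.01]
shift [ 6.  -7.7  9.1] norm 13.3 rows 0.2666877939199011 yaw+ 0.4
after yaw 5.9 -7.8 9.1
```

```bash
python3 -m jog '[0,6,-8,5,0.4,0,0,0,0,0]'; python3 go.py 567 140 155.5 2.69
```

```text
time: 2.85
tool_pos: [568.2, 139.7, 161.9]
tcp_rot: [3.138, 0.01, 2.689]
contact_force: [0.2, -0.2, -0.5]
grip_width: 91.6
t 2.85 p [568.2 139.7 161.9] rot [3.138 0.01  2.689] F [ 0.2 -0.2 -0.5] M [-0.05  0.01  0.02] w 91.6 q [ 0.11  0.53  1.49 -0.    1.12 -1.01]
shift [ 1.2 -0.3  6.4] norm 6.5 rows 0.13022005052451469 yaw+ -0.0
after yaw 1.2 -0.3 6.4
```

```bash
python3 -m jog '[0.3,1,0,7,0,0.6,0,0,0,0,0.7,0,0,0,0,0.7,0,0,0,0,0.7,0,0,0,0]'; python3 go.py 567 140 155.5 2.69
```

```text
time: 3.35
tool_pos: [570.1, 140.7, 158.1]
tcp_rot: [3.134, 0.016, 2.69]
contact_force: [-0.4, 0.1, 0.1]
grip_width: 56.5
t 3.35 p [570.1 140.7 158.1] rot [3.134 0.016 2.69 ] F [-0.4  0.1  0.1] M [-0.03 -0.04 -0.04] w 56.5 q [ 0.11  0.53  1.49 -0.    1.1  -1.01]
shift [ 2.5 -2.   2.5] norm 4.1 rows 0.08181153204114355 yaw+ -0.0
after yaw 2.5 -2.0 2.6
```

```bash
python3 -m jog '[0.7,3,-2,3,0,0.7,0,0,0,0,0.7,0,0,0,0,0.7,0,0,0,0,0.7,0,0,0,0]'; python3 go.py 567 140 155.5 2.69
```

```text
time: 3.85
tool_pos: [566.2, 140.2, 154.8]
tcp_rot: [3.135, 0.016, 2.69]
contact_force: [0.3, -0.8, 0.5]
grip_width: 27.6
t 3.85 p [566.2 140.2 154.8] rot [3.135 0.016 2.69 ] F [ 0.3 -0.8  0.5] M [ 0.01 -0.03 -0.05] w 27.6 q [ 0.11  0.53  1.51 -0.    1.09 -1.01]
shift [-0.8  0.2 -0.7] norm 1.1 rows 0.02166826163359018 yaw+ -0.0
after yaw -0.8 0.1 -0.7
```

```bash
python3 -m jog '[0.8,0,0,0,0,0.8,0,0,0,0,0.8,0,0,0,0]'; python3 - <<'E'
from go import *
st()
c=[]
for n,(r0,r1,c0,c1) in {'side':(200,320,220,340),'scene':(220,340,250,370),'wrist':(150,400,190,440)}.items():
    p,d=capture(n);c.append(cv2.resize(p[r0:r1,c0:c1,::-1],(400,400),interpolation=cv2.INTER_CUBIC))
cv2.imwrite('pics/m3.png',np.hstack(c[::2]));
E
```

```text
time: 4.15
tool_pos: [565.6, 139.6, 154.7]
tcp_rot: [3.136, 0.015, 2.69]
contact_force: [-0.8, -0.6, 0.2]
grip_width: 18.6
t 4.15 p [565.6 139.6 154.7] rot [3.136 0.015 2.69 ] F [-0.8 -0.6  0.2] M [-0.11  0.08  0.02] w 18.6 q [ 0.11  0.53  1.51 -0.    1.09 -1.01]
```

View pics/m3.png

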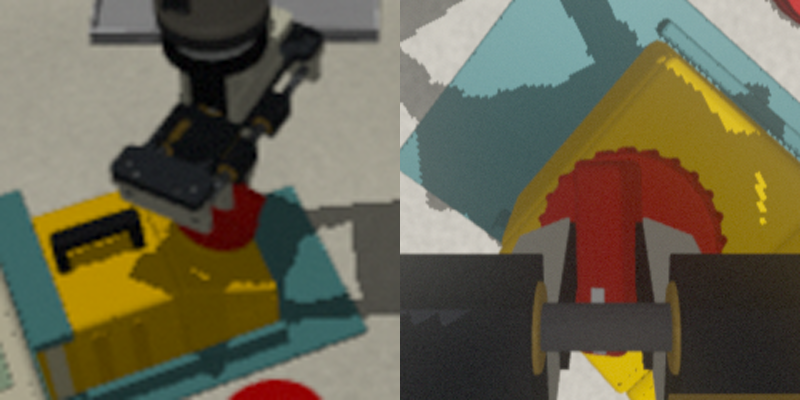

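```bash
python3 -m jog '[0.76,0,0,0,8,0.75,0,0,0,8,0.75,0,0,0,8,0.75,0,0,0,8,0.75,0,0,0,0]'; python3 go.py 567 140 155 2.69;
```

```text
time: 4.8
tool_pos: [566.5, 140.3, 154.8]
tcp_rot: [3.127, 0.01, 2.112]
contact_force: [-1.4, -0.9, 0.7]
grip_width: 22.6
t 4.8 p [566.5 140.3 154.8] rot [3.127 0.01  2.112] F [-1.4 -0.9  0.7] M [-0.23  0.21  0.11] w 22.6 q [ 0.11  0.53  1.51 -0.    1.09 -0.43]
shift [-0.5  0.3 -0.1] norm 0.6 rows 0.012863612255034095 yaw+ -33.1
after yaw -0.6 -0.0 -0.2
```

```bash
python3 -m jog '[0.74,0,0,0,8,0.74,0,0,0,8,0.74,0,0,0,8,0.74,0,0,0,8,0.74,0,0,0,0]'; python3 go.py 567 140 154.5 2.69;
```

```text
time: 5.3
tool_pos: [566.3, 139.0, 155.7]
tcp_rot: [3.124, 0.003, 1.554]
contact_force: [-1.8, -2.1, 1.4]
grip_width: 24.0
t 5.3 p [566.3 139.  155.7] rot [3.124e+00 3.000e-03 1.554e+00] F [-1.8 -2.1  1.4] M [-0.38  0.37  0.09] w 24.0 q [ 0.11  0.53  1.51 -0.01  1.09  0.13]
shift [1.  0.7 1.2] norm 1.7 rows 0.033334038955871156 yaw+ -65.1
after yaw -0.2 1.2 1.2
```

```bash
python3 -m jog '[0.74,0,0,0.5,8,0.74,0,0,0.5,8,0.74,0,0,0,8,0.74,0,0,0,8,0.74,0,0,0,0]'; python3 - <<'E'
from go import *
st()
c=[]
for n,(r0,r1,c0,c1) in {'side':(200,320,220,340),'wrist':(150,400,190,440)}.items():
    p,d=capture(n);c.append(cv2.resize(p[r0:r1,c0:c1,::-1],(400,400),interpolation=cv2.INTER_CUBIC))
cv2.imwrite('pics/m4.png',np.hstack(c));
E
```

```text
time: 5.8
tool_pos: [564.9, 138.8, 156.1]
tcp_rot: [3.127, -0.005, 1.01]
contact_force: [-2.8, -2.5, 1.8]
grip_width: 23.6
t 5.8 p [564.9 138.8 156.1] rot [ 3.127 -0.005  1.01 ] F [-2.8 -2.5  1.8] M [-0.34  0.45  0.08] w 23.6 q [ 0.11  0.53  1.51 -0.01  1.09  0.68]
```

View pics/m4.png

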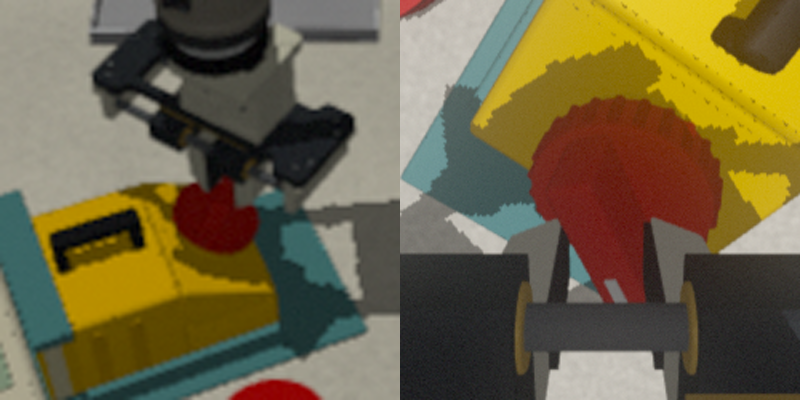

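```bash
python3 -m jog '[0.75,0,0.5,1,8,0.75,0,0.5,1,8,0.75,0,0.5,1,8,0.75,0,0,1,8,0.75,0,0,0,0]'; python3 go.py 567 140 154 0.4
```

```text
time: 6.4
tool_pos: [564.9, 139.9, 152.7]
tcp_rot: [3.135, -0.012, 0.464]
contact_force: [-3.0, -3.2, 1.9]
grip_width: 23.1
t 6.4 p [564.9 139.9 152.7] rot [ 3.135 -0.012  0.464] F [-3.  -3.2  1.9] M [-0.38  0.45  0.05] w 23.1 q [ 0.11  0.53  1.51 -0.    1.09  1.22]
shift [ 1.9  0.9 -1.2] norm 2.4 rows 0.048778309291704146 yaw+ 3.7
after yaw 2.0 0.7 -1.3
```

```bash
python3 -m jog '[0.77,0,0.5,0,8,0.77,0,0.5,0,8,0.78,0,0,0,8,0.78,0,0,0,8,0.78,0,0,0,0]'; python3 - <<'E'
from go import *
st()
c=[]
for n,(r0,r1,c0,c1) in {'side':(200,320,220,340),'wrist':(150,400,190,440)}.items():
    p,d=capture(n);c.append(cv2.resize(p[r0:r1,c0:c1,::-1],(400,400),interpolation=cv2.INTER_CUBIC))
cv2.imwrite('pics/m5.png',np.hstack(c));
E
```

```text
time: 6.9
tool_pos: [565.4, 141.0, 152.6]
tcp_rot: [-3.138, -0.013, -0.075]
contact_force: [-2.9, -2.2, 0.9]
grip_width: 19.9
t 6.9 p [565.4 141.  152.6] rot [-3.138 -0.013 -0.075] F [-2.9 -2.2  0.9] M [-0.28  0.55  0.12] w 19.9 q [0.11 0.53 1.51 0.   1.09 1.76]
```

View pics/m5.png

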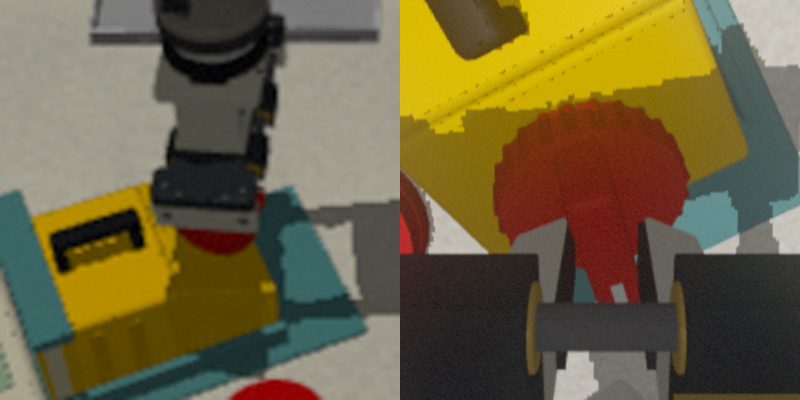

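```bash
python3 -m jog '[0.78,1,0,5,0,0.9,0,0,0,0,1,0,0,0,0,1,0,0,0,0]'; python3 go.py 567 140 149 -0.075;python3 -m jog '[1,0,0,0,8,1,0,0,0,8,1,0,0,0,0]'; python3 go.py 567 140 149 -0.3
```

```text
time: 7.4
tool_pos: [566.9, 141.4, 149.0]
tcp_rot: [-3.136, -0.015, -0.053]
contact_force: [-2.0, -1.8, 3.1]
grip_width: 17.6
t 7.4 p [566.9 141.4 149. ] rot [-3.136 -0.015 -0.053] F [-2.  -1.8  3.1] M [-0.08  0.62  0.12] w 17.6 q [0.11 0.54 1.51 0.   1.08 1.73]
shift [ 0.2  1.4 -0. ] norm 1.4 rows 0.02888526222072685 yaw+ 1.2
after yaw 0.2 1.4 -0.0
time: 7.7
tool_pos: [567.6, 142.5, 149.4]
tcp_rot: [-3.13, -0.015, -0.334]
contact_force: [-2.7, -0.8, 1.4]
grip_width: 17.9
t 7.7 p [567.6 142.5 149.4] rot [-3.13  -0.015 -0.334] F [-2.7 -0.8  1.4] M [0.17 0.38 0.24] w 17.9 q [0.11 0.54 1.51 0.01 1.08 2.02]
shift [0.2 2.6 0.4] norm 2.6 rows 0.052993883640896015 yaw+ -2.0
after yaw 0.2 2.6 0.4
```

```bash
for i in 1; do python3 -m jog '[1,0,0,0,8,1,0,0,0,0]'|head -1; python3 go.py 567 140 149 -0.3|head -1; python3 -m jog '[1,0,0,0,8,1,0,0,0,0]'|head -1; python3 go.py 567 140 149 -0.3|head -1; done
```

```text
time: 7.9
t 7.9 p [567.9 142.6 149.7] rot [-3.127 -0.014 -0.467] F [-2.5 -3.7  5.3] M [-0.21  0.63  0.01] w 18.7 q [0.11 0.54 1.51 0.01 1.08 2.15]
time: 8.1
t 8.1 p [568.1 142.6 149.8] rot [-3.125 -0.012 -0.597] F [-2.4 -1.4  3.3] M [0.33 0.5  0.25] w 18.7 q [0.11 0.54 1.51 0.01 1.07 2.28]
```

```bash
cat > look.py <<'E'
from go import *
import sys
st();c=[]
for n,(r0,r1,c0,c1) in {'side':(200,320,220,340),'wrist':(150,400,190,440)}.items():
    p,d=capture(n);c.append(cv2.resize(p[r0:r1,c0:c1,::-1],(400,400),interpolation=cv2.INTER_CUBIC))
cv2.imwrite(f'pics/{sys.argv[1]}.png',np.hstack(c))
E
python3 look.py m6
```

```text
t 8.1 p [568.1 142.6 149.8] rot [-3.125 -0.012 -0.597] F [-2.4 -1.4  3.3] M [0.33 0.5  0.25] w 18.7 q [0.11 0.54 1.51 0.01 1.07 2.28]
```

View pics/m6.png

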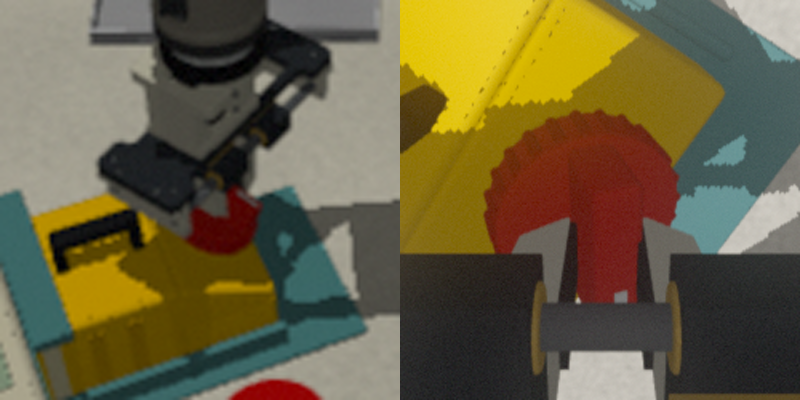

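```bash
f(){ python3 go.py 567 140 149 -0.3|head -1;}; python3 -m jog '[1,0,0,0,6]'>/dev/null;f;python3 -m jog '[1,0,0,0,6]'>/dev/null;f;python3 -m jog '[1,0,0,0,6]'>/dev/null;f;python3 -m jog '[1,0,0,0,6]'>/dev/null;f
```

```text
t 8.3 p [567.9 142.6 149.7] rot [-3.124 -0.01  -0.694] F [-5.2  1.6  4.3] M [0.7  0.8  0.45] w 19.1 q [0.11 0.54 1.51 0.01 1.08 2.37]
t 8.4 p [567.7 143.2 149.7] rot [-3.123 -0.007 -0.796] F [-4.9  3.4  3.6] M [0.92 0.72 0.86] w 19.7 q [0.11 0.54 1.51 0.01 1.08 2.48]
t 8.5 p [567.9 143.7 149.9] rot [-3.121 -0.005 -0.898] F [-3.  -0.1  2.5] M [0.37 0.44 0.45] w 19.5 q [0.11 0.54 1.51 0.01 1.08 2.58]
t 8.6 p [568.2 143.7 150.2] rot [-3.12  -0.004 -1.001] F [-2.5 -2.1  5.1] M [0.01 0.38 0.06] w 19.3 q [0.11 0.54 1.51 0.01 1.07 2.68]
```

```bash
python3 look.py m7;f(){ python3 go.py 567 140 149 -0.3|head -1;}; python3 -m jog '[1,0,0,0,6]'>/dev/null;f;python3 -m jog '[1,0,0,0,6]'>/dev/null;f;python3 -m jog '[1,0,0,0,4]'>/dev/null;f; python3 look.py m8
```

```text
t 8.6 p [568.2 143.7 150.2] rot [-3.12  -0.004 -1.001] F [-2.5 -2.1  5.1] M [0.01 0.38 0.06] w 19.3 q [0.11 0.54 1.51 0.01 1.07 2.68]
t 8.8 p [568.3 143.5 150.6] rot [-3.120e+00 -2.000e-03 -1.101e+00] F [-2.5 -0.1  2.8] M [0.33 0.4  0.24] w 19.5 q [0.11 0.54 1.51 0.01 1.08 2.78]
t 8.9 p [568.3 143.7 150.7] rot [-3.119e+00  1.000e-03 -1.203e+00] F [-4.7  0.7  1.8] M [0.63 0.44 0.52] w 19.5 q [0.11 0.54 1.51 0.01 1.08 2.88]
t 9.0 p [568.2 143.6 150.6] rot [-3.12e+00  2.00e-03 -1.27e+00] F [-3.2  1.   2.7] M [0.36 0.56 0.62] w 20.0 q [0.11 0.54 1.51 0.01 1.08 2.95]
t 9.0 p [568.2 143.6 150.6] rot [-3.12e+00  2.00e-03 -1.27e+00] F [-3.2  1.   2.7] M [0.36 0.56 0.62] w 20.0 q [0.11 0.54 1.51 0.01 1.08 2.95]
```

View pics/m7.png

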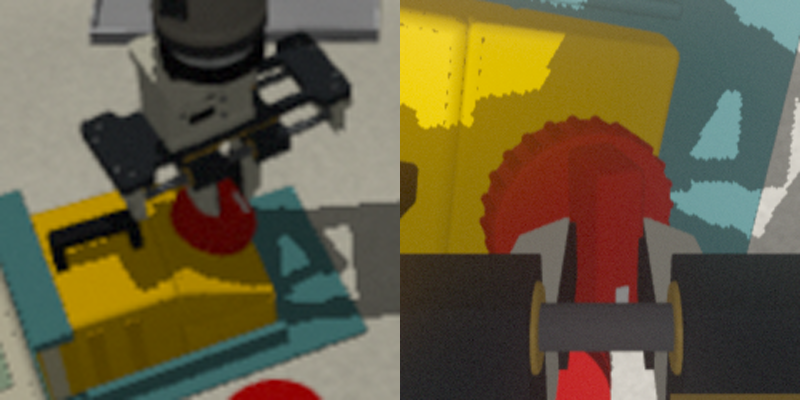

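View pics/m8.png

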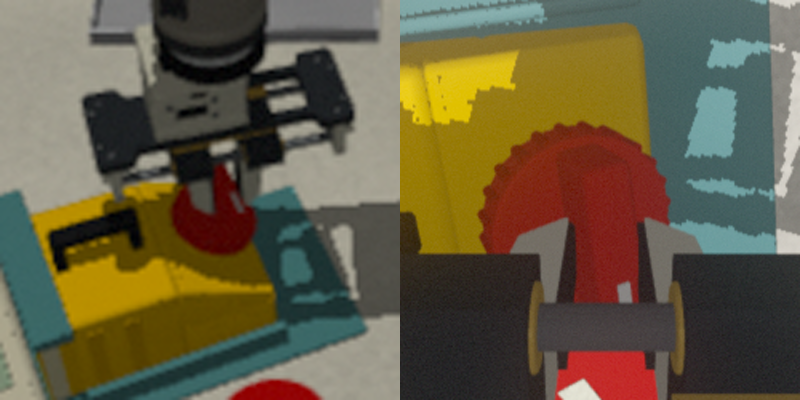

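```bash
python3 -m jog '[0.72,0,0,0,0,0.72,0,0,0,0,0.7,0,0,-4,0,0.5,0,0,-20,0,0.3,0,0,-40,0]';python3 -m jog '[0,0,0,-30,0,0,0,0,0,0]'; python3 go.py 652 179.5 200 0.41
```

```text
time: 9.6
tool_pos: [565.2, 142.4, 209.9]
tcp_rot: [-3.13, 0.003, -1.257]
contact_force: [-0.7, -0.2, 0.5]
grip_width: 39.2
time: 9.8
tool_pos: [567.6, 142.7, 246.4]
tcp_rot: [-3.119, 0.002, -1.255]
contact_force: [0.4, -0.8, 0.0]
grip_width: 54.8
t 9.8 p [567.6 142.7 246.4] rot [-3.119e+00  2.000e-03 -1.255e+00] F [ 0.4 -0.8  0. ] M [0.08 0.18 0.03] w 54.8 q [0.11 0.45 1.38 0.01 1.3  2.94]
shift [ -8.7 -90.7  48.4] norm 103.1 rows 2.0629117400433787 yaw+ -95.4
after yaw 92.1 -0.1 46.4
```

```bash
python3 - <<'E'
from go import *
import pickle
st();c=calibration('wrist');p,d=capture('wrist');cv2.imwrite('pics/w9.png',p[:,:,::-1]);np.save('pics/w9.npy',d);pickle.dump(c,open('pics/w9.pkl','wb'))
p,d=capture('side');cv2.imwrite('pics/s9.png',cv2.resize(p[210:330,190:350,::-1],(800,600),interpolation=cv2.INTER_CUBIC));cv2.imwrite('pics/s9f.png',p[:,:,::-1])
E
```

```text
t 9.8 p [567.6 142.7 246.4] rot [-3.119e+00  2.000e-03 -1.255e+00] F [ 0.4 -0.8  0. ] M [0.08 0.18 0.03] w 54.8 q [0.11 0.45 1.38 0.01 1.3  2.94]
```

View pics/w9.png

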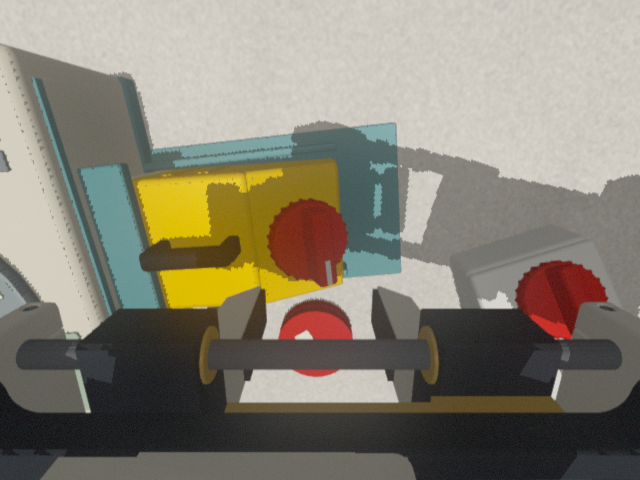

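View pics/s9.png

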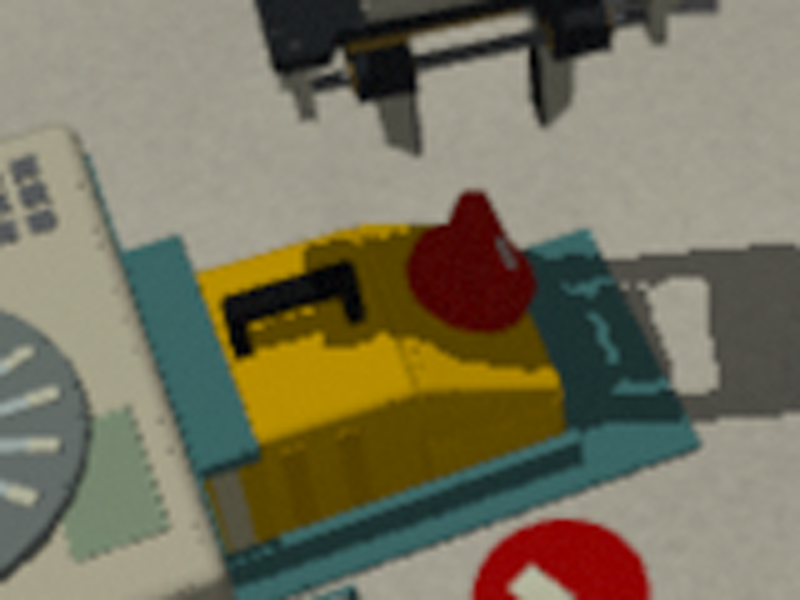

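```bash
python3 -m jog '[0,0,0,0,-8,0,0,0,0,-8,0,0,0,0,-8,0,0,0,0,-8,0,0,0,0,-8]'>/dev/null;python3 -m jog '[0,0,0,0,-8,0,0,0,0,-8,0,0,0,0,-8,0,0,0,0,-8,0,0,0,0,-8]'>/dev/null;python3 -m jog '[0,0,0,0,-8,0,0,0,0,-7,0,0,0,0,0]'; python3 go.py 652 179.5 200 0.41
```

```text
time: 11.2
tool_pos: [557.7, 141.8, 217.6]
tcp_rot: [-3.126, 0.02, 0.478]
contact_force: [-0.7, 0.7, 0.4]
grip_width: 91.7
t 11.2 p [557.7 141.8 217.6] rot [-3.126  0.02   0.478] F [-0.7  0.7  0.4] M [-0.1   0.13 -0.02] w 91.7 q [0.11 0.47 1.41 0.01 1.28 1.2 ]
shift [101.4  10.2  15.5] norm 103.1 rows 2.0621544922881223 yaw+ 3.9
after yaw 101.5 3.1 17.6
```

```bash
python3 -m jog '[0,44,1,0,2,0,44,1,0,2,0,12,0,0,0,0,0,0,0,0]'; python3 go.py 653.5 180 141 0.41; python3 - <<'E'
from h import *
import pickle
c=pickle.load(open('pics/w9.pkl','rb'));d=np.load('pics/w9.npy');W=cloud(c,d)
for z in(141,): print(atz(c,148,252,z),atz(c,236,242,z))
m=(W[...,2]>136)&(W[...,2]<148)&(d>0);m[:225]=0;m[275:]=0;m[:,:125]=0;m[:,245:]=0
P=W[m];print(len(P),P.mean(0),np.median(P[:,2]));e=P[:,:2]-P[:,:2].mean(0);u,s,vt=np.linalg.svd(e,full_matrices=False);q=e@vt.T;print(vt[0],np.arctan2(*vt[0][::-1]),q.min(0),q.max(0))
E
python3 look.py m10
```

```text
time: 11.6
tool_pos: [646.4, 184.1, 207.0]
tcp_rot: [-3.124, 0.036, 0.391]
contact_force: [0.1, 0.5, -0.1]
grip_width: 91.8
t 11.6 p [646.4 184.1 207. ] rot [-3.124  0.036  0.391] F [ 0.1  0.5 -0.1] M [-0.08  0.13  0.04] w 91.8 q [0.16 0.67 1.09 0.01 1.42 1.34]
shift [ 7.4  7.6 65.6] norm 66.5 rows 1.3292218602520693 yaw+ -1.1
after yaw 4.9 6.5 66.0
[691.41427698 182.98904636 141.        ] [630.21222983 154.21505759 141.        ]
1785 [664.28353224 179.68375378 140.28771145] 140.5630811705494
[0.92646523 0.37638037] 0.38588625902147994 [-33.58457459  -7.10715575] [35.91730406  9.52458138]
t 11.6 p [646.4 184.1 207. ] rot [-3.124  0.036  0.391] F [ 0.1  0.5 -0.1] M [-0.08  0.13  0.04] w 91.8 q [0.16 0.67 1.09 0.01 1.42 1.34]
```

View pics/m10.png

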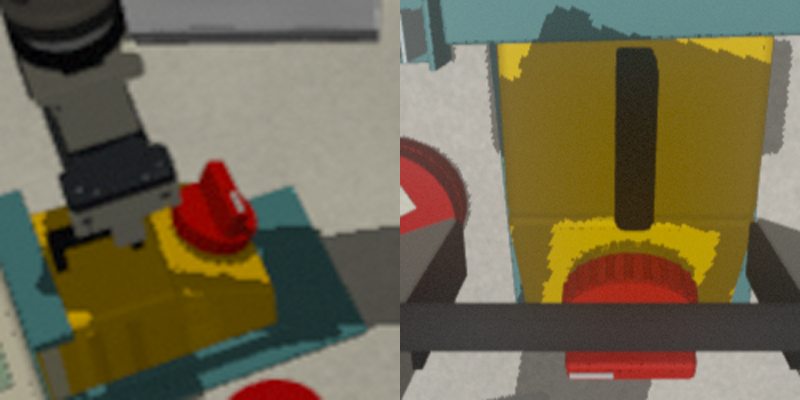

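```bash
cat > grip.py <<'E'
from go import *
st();c=calibration('wrist');p,d=capture('wrist');W=cloud(c,d)
import sys
cv2.imwrite(f'pics/{sys.argv[1]}.png',p[:,:,::-1])
m=(W[...,2]>137)&(W[...,2]<146)&(d>0)&(p.max(2)<90)&(p[...,0]-p[...,2].astype(int)<40);m[:160]=0;m[300:]=0;m[:,290:][:,120:]=0;m[:,:290]=0
P=W[m];print(len(P),P.mean(0),np.median(P[:,2]));e=P[:,:2]-P[:,:2].mean(0);u,s,vt=np.linalg.svd(e,full_matrices=False);q=e@vt.T;print(np.arctan2(*vt[0][::-1]),np.percentile(q,[1,99],0))
E
python3 grip.py w11
```

```text
t 11.7 p [645.1 183.4 207.4] rot [-3.124  0.037  0.392] F [-0.2 -0.2 -0.2] M [-0.03  0.14  0.  ] w 91.8 q [0.16 0.67 1.1  0.01 1.42 1.34]
2474 [669.36509892 183.61243117 140.6134003 ] 140.71693386471367
-2.75165486137077 [[-30.09252277  -7.27158266]
 [ 35.33927261   7.46787206]]
```

View pics/w11.png

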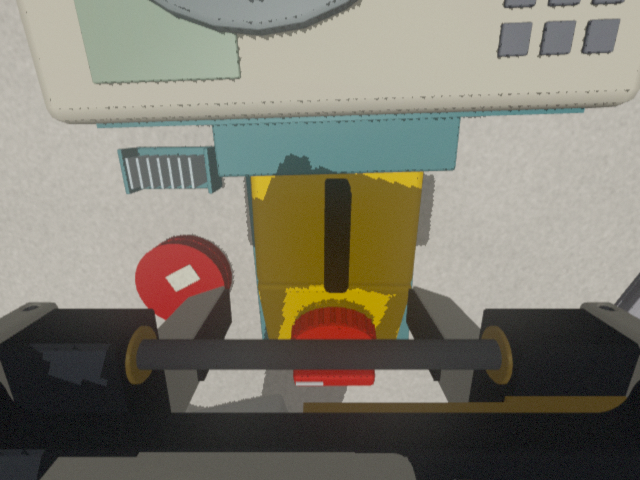

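```bash
python3 go.py 654.5 178 141 0.40;python3 -m jog '[0,3,4,25,-0.5,0,3,4,25,0,0,0,0,0,0]'; python3 go.py 654.5 178 141 0.40
```

```text
t 11.75 p [644.9 183.3 208.2] rot [-3.124  0.036  0.393] F [-0.8  0.2 -0.2] M [-0.16  0.17  0.02] w 91.2 q [0.16 0.67 1.1  0.01 1.42 1.34]
shift [ 9.3  9.7 66.8] norm 68.1 rows 1.3625755361747673 yaw+ -0.4
after yaw 6.8 8.6 67.2
time: 12.05
tool_pos: [649.9, 177.2, 159.2]
tcp_rot: [-3.124, 0.034, 0.399]
contact_force: [-0.3, 0.2, -0.2]
grip_width: 91.8
t 12.05 p [649.9 177.2 159.2] rot [-3.124  0.034  0.399] F [-0.3  0.2 -0.2] M [-0.1   0.22 -0.01] w 91.8 q [0.15 0.71 1.16 0.01 1.31 1.32]
shift [ 5.2  1.4 18. ] norm 18.8 rows 0.37589402979602937 yaw+ -0.1
after yaw 4.6 1.1 18.2
```

```bash
python3 -m jog '[0,4,1,9,0,0,1,0,8,0,0,0,0,0,0]'; python3 go.py 654.5 178 141 0.40; python3 look.py m12
```

```text
time: 12.35
tool_pos: [654.4, 178.1, 144.4]
tcp_rot: [-3.125, 0.03, 0.397]
contact_force: [0.5, 0.2, -1.0]
grip_width: 91.9
t 12.35 p [654.4 178.1 144.4] rot [-3.125  0.03   0.397] F [ 0.5  0.2 -1. ] M [-0.06  0.19 -0.02] w 91.9 q [0.15 0.73 1.16 0.01 1.29 1.32]
shift [0.2 0.2 3.4] norm 3.4 rows 0.0674548991431019 yaw+ -0.2
after yaw 0.1 0.1 3.4
t 12.35 p [654.4 178.1 144.4] rot [-3.125  0.03   0.397] F [ 0.5  0.2 -1. ] M [-0.06  0.19 -0.02] w 91.9 q [0.15 0.73 1.16 0.01 1.29 1.32]
```

View pics/m12.png

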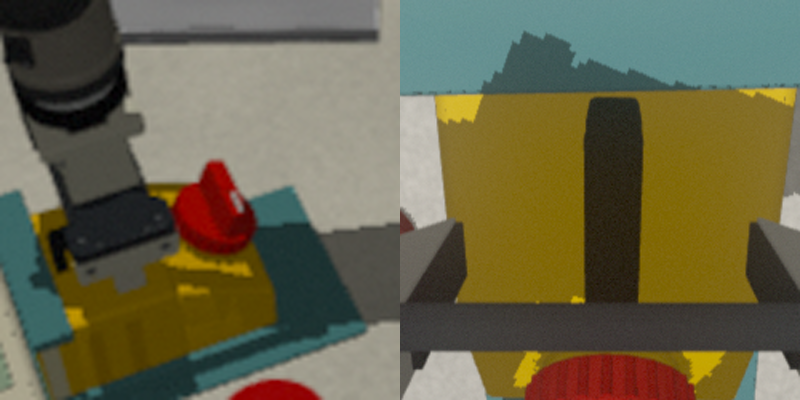

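```bash
python3 -m jog '[0.5,0,0,3,0,1,0,0,0,0,1,0,0,0,0,1,0,0,0,0,1,0,0,0,0]';python3 -m jog '[1,0,0,0,0,1,0,0,0,0,1,0,0,0,0,1,0,0,0,0,1,0,0,0,0]'; python3 go.py 654.5 178 141 0.40
```

```text
time: 12.95
tool_pos: [655.4, 178.6, 144.1]
tcp_rot: [-3.126, 0.026, 0.398]
contact_force: [0.3, -0.8, 0.5]
grip_width: 56.4
time: 13.45
tool_pos: [655.7, 178.1, 144.4]
tcp_rot: [-3.127, 0.025, 0.398]
contact_force: [1.6, -5.5, 4.2]
grip_width: 16.5
t 13.45 p [655.7 178.1 144.4] rot [-3.127  0.025  0.398] F [ 1.6 -5.5  4.2] M [-1.06 -0.08 -0.03] w 16.5 q [0.15 0.73 1.16 0.01 1.28 1.32]
shift [-1.1 -0.3  3.5] norm 3.7 rows 0.07330660246450675 yaw+ -0.1
after yaw -1.2 -0.4 3.4
```

```bash
python3 -m jog '[1,-15,0,0,0,1,-20,0,0,0,1,-20,0,0,0,1,-15,0,0,0,1,0,0,0,0]'; python3 go.py 602 157 144.4 0.40
```

```text
time: 13.95
tool_pos: [589.6, 149.8, 144.1]
tcp_rot: [-3.128, 0.025, 0.397]
contact_force: [0.0, -0.6, -4.0]
grip_width: 15.8
t 13.95 p [589.6 149.8 144.1] rot [-3.128  0.025  0.397] F [ 0.  -0.6 -4. ] M [-0.1   0.13  0.02] w 15.8 q [0.12 0.6  1.4  0.01 1.16 1.29]
shift [14.2 -1.9 -0.7] norm 14.3 rows 0.28657668237760126 yaw+ -0.2
after yaw 14.2 -1.9 -0.3
```

```bash
python3 look.py m13
```

```text
t 13.95 p [589.6 149.8 144.1] rot [-3.128  0.025  0.397] F [ 0.  -0.6 -4. ] M [-0.1   0.13  0.02] w 15.8 q [0.12 0.6  1.4  0.01 1.16 1.29]
```

View pics/m13.png

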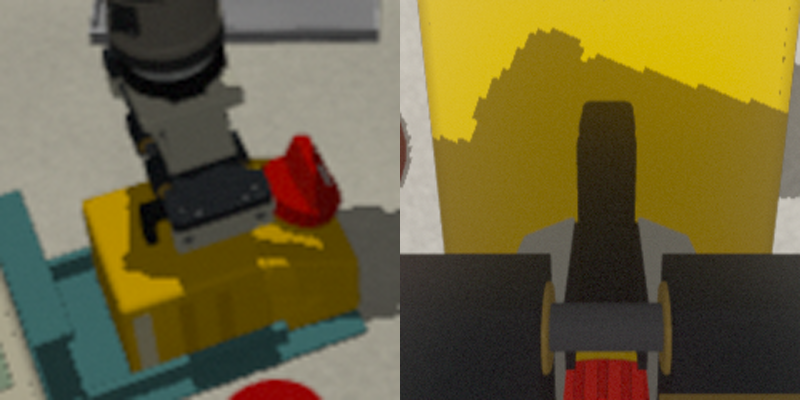

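```bash
python3 - <<'E'
from h import *
d=np.load('pics/side0.npy');W=cloud(calibration('side'),d)
A=W[225:345,335:440].reshape(-1,3);A=A[A[:,2]>25];print('white',np.percentile(A,[1,99],0).round(0));
i=np.argsort(-A[:,0])[:200];print(A[i].mean(0))
A=W[160:210,335:378].reshape(-1,3);A=A[A[:,2]>25];print('densi',np.percentile(A,[1,99],0).round(0))
E
python3 -m jog '[1,0,0,-15,0,1,0,0,-25,0,1,0,0,-25,0,1,0,0,-20,0,1,0,0,0,0]'; python3 go.py 600 -250 235 0.0
```

```text
white [[ 211.  108.   28.]
 [ 446.  915. 1061.]]
[409.57937015 324.9468256  278.38974156]
densi [[ 328. -317.   26.]
 [ 434. -184.   75.]]
time: 14.55
tool_pos: [596.5, 151.7, 227.1]
tcp_rot: [-3.126, 0.027, 0.398]
contact_force: [1.4, 0.4, -4.8]
grip_width: 15.7
t 14.55 p [596.5 151.7 227.1] rot [-3.126  0.027  0.398] F [ 1.4  0.4 -4.8] M [-0.01 -0.07 -0.02] w 15.7 q [0.12 0.54 1.27 0.01 1.36 1.29]
shift [-152.6  371.5   -9.5] norm 401.8 rows 8.035160801732198 yaw+ 22.8
after yaw 3.5 401.7 -7.9
```

```bash
python3 -m jog '[1,-8,20,-1,5,1,-10,33,-1,6,1,-6,35,-1,6,1,-3,38,-1,5,1,0,40,-1,0]'; python3 go.py 600 -250 235 0.0
```

```text
time: 15.05
tool_pos: [600.5, -15.7, 222.6]
tcp_rot: [-3.134, 0.038, 0.008]
contact_force: [1.1, 0.3, -5.0]
grip_width: 15.7
t 15.05 p [600.5 -15.7 222.6] rot [-3.134  0.038  0.008] F [ 1.1  0.3 -5. ] M [-0.09 -0.05  0.03] w 15.7 q [-0.15  0.52  1.31  0.    1.34  1.41]
shift [ -2.9 234.1 -14. ] norm 234.6 rows 4.691598870968361 yaw+ 0.5
after yaw -0.5 234.3 -12.4
```

```bash
python3 -m jog '[1,0,40,-2,0,1,0,40,-2,0,1,0,40,-1,0,1,0,40,-1,0,1,0,35,-1,0]'; python3 -m jog '[1,0,20,0,0,1,0,10,0,0,1,0,0,0,0]';python3 go.py 600 -250 215 0.0
```

```text
time: 15.55
tool_pos: [602.0, -218.1, 217.6]
tcp_rot: [-3.13, 0.048, 0.009]
contact_force: [1.3, -0.2, -4.9]
grip_width: 15.8
time: 15.85
tool_pos: [601.6, -253.3, 211.7]
tcp_rot: [-3.127, 0.053, 0.004]
contact_force: [-0.2, -0.3, -5.3]
grip_width: 15.8
t 15.85 p [ 601.6 -253.3  211.7] rot [-3.127  0.053  0.004] F [-0.2 -0.3 -5.3] M [-0.18 -0.02  0.02] w 15.8 q [-0.51  0.64  1.14 -0.01  1.41  1.06]
shift [-1.7 -3.3 -3.2] norm 4.9 rows 0.09782002508397306 yaw+ 0.2
after yaw -1.6 -3.3 -3.3
```

```bash
python3 - <<'E'
from go import *
p,d=capture('side');q,d2=capture('scene')
cv2.imwrite('pics/m14.png',np.hstack([cv2.resize(p[110:260,220:400,::-1],(400,333)),cv2.resize(q[110:260,150:330,::-1],(400,333))]))
E
```

```text
(no output)
```

View pics/m14.png

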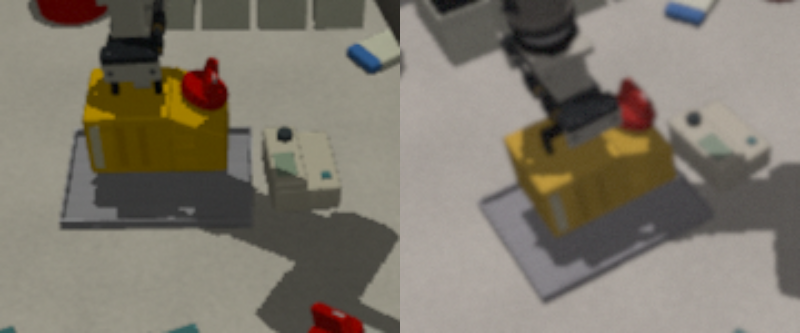

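```bash
python3 -m jog '[1,0,-2,15,0,1,0,-1,15,0,1,0,0,12,0,1,0,0,7,0,1,0,0,0,0]'; python3 go.py 600 -250 142.4 0.0
```

```text
time: 16.45
tool_pos: [601.3, -239.1, 163.1]
tcp_rot: [-3.125, 0.05, 0.015]
contact_force: [-0.3, 0.3, -4.9]
grip_width: 15.3
t 16.45 p [ 601.3 -239.1  163.1] rot [-3.125  0.05   0.015] F [-0.3  0.3 -4.9] M [-0.07  0.08  0.02] w 15.3 q [-0.49  0.67  1.23 -0.01  1.3   1.07]
shift [-0.4 11.2 20.6] norm 23.4 rows 0.4687265921092388 yaw+ 0.9
after yaw -1.3 10.9 20.7
```

```bash
python3 -m jog '[1,0,8,5,0.5,1,0,0,5,0,1,0,0,3,0,1,0,0,0,0]'; python3 go.py 600 -250 142.4 0.0;python3 -m jog '[1,0,0,3,0,1,0,0,0,0]'; python3 go.py 600 -250 142.4 0.0
```

```text
time: 16.85
tool_pos: [601.6, -247.7, 150.5]
tcp_rot: [-3.127, 0.048, 0.006]
contact_force: [-0.3, -0.8, -5.3]
grip_width: 15.6
t 16.85 p [ 601.6 -247.7  150.5] rot [-3.127  0.048  0.006] F [-0.3 -0.8 -5.3] M [-0.04  0.11  0.03] w 15.6 q [-0.5   0.68  1.23 -0.01  1.27  1.07]
shift [-1.3  2.4  8.1] norm 8.6 rows 0.17149366046665637 yaw+ 0.3
after yaw -1.6 2.3 8.1
time: 17.05
tool_pos: [601.5, -248.0, 147.5]
tcp_rot: [-3.127, 0.047, 0.005]
contact_force: [0.0, -0.2, -5.2]
grip_width: 15.8
t 17.05 p [ 601.5 -248.   147.5] rot [-3.127  0.047  0.005] F [ 0.  -0.2 -5.2] M [-0.07  0.1   0.  ] w 15.8 q [-0.5   0.69  1.24 -0.01  1.27  1.07]
shift [-1.3  2.1  5.2] norm 5.7 rows 0.11453834920470926 yaw+ 0.3
after yaw -1.5 2.0 5.1
```

```bash
f(){ python3 go.py 600 -250 142.4 0.0|head -1;}; python3 -m jog '[1,0,0,3,0,1,0,0,0,0]'>/dev/null;f; python3 -m jog '[1,0,0,3,0,1,0,0,0,0]'>/dev/null;f
```

```text
t 17.25 p [ 601.4 -248.   144.5] rot [-3.127  0.047  0.005] F [-0.7 -0.2 -5.1] M [-0.05  0.03 -0.01] w 16.0 q [-0.5   0.69  1.24 -0.01  1.26  1.07]
t 17.45 p [ 601.2 -248.   142.8] rot [-3.128  0.046  0.005] F [-0.  -0.5 -5. ] M [-0.26 -0.04 -0.06] w 15.8 q [-0.5   0.69  1.25 -0.01  1.25  1.07]
```

```bash
f(){ python3 go.py 600 -250 142.4 0.0|head -1;}; python3 -m jog '[1,0,0,2,0,1,0,0,0,0]'>/dev/null;f; python3 -m jog '[1,0,0,2,0,1,0,0,0,0]'>/dev/null;f
```

```text
t 17.65 p [ 600.9 -247.7  142.7] rot [-3.128  0.046  0.005] F [-0.   0.2 -4.5] M [-0.21 -0.04  0.07] w 15.8 q [-0.5   0.69  1.25 -0.01  1.25  1.07]
t 17.85 p [ 600.5 -247.5  142.5] rot [-3.129  0.046  0.005] F [ 0.4 -0.2 -5. ] M [-0.22 -0.12 -0.03] w 15.8 q [-0.5   0.69  1.25 -0.01  1.25  1.07]
```

```bash
f(){ python3 go.py 600 -250 142.4 0.0|head -1;}; python3 -m jog '[1,0,0,4,0,1,0,0,0,0]'>/dev/null;f; python3 -m jog '[1,0,0,4,0]'>/dev/null;f;python3 -m jog '[1,0,0,4,0]'>/dev/null;f
```

```text
t 18.05 p [ 600.3 -247.3  142.7] rot [-3.13   0.044  0.006] F [-0.2 -0.2 -4.1] M [-0.03 -0.    0.03] w 15.6 q [-0.5   0.68  1.25 -0.01  1.25  1.07]
t 18.15 p [ 600.6 -247.4  141.8] rot [-3.131  0.042  0.006] F [-10.5   5.9  32.6] M [ 1.02  2.2  -0.04] w 15.4 q [-0.5   0.68  1.26 -0.01  1.24  1.07]
t 18.25 p [ 600.6 -247.4  141.8] rot [-3.133  0.039  0.006] F [-12.4   6.1  28.1] M [ 0.98  2.32 -0.03] w 15.4 q [-0.5   0.68  1.26 -0.01  1.24  1.07]
```

```bash
f(){ python3 go.py 600 -250 142.4 0.0|head -1;}; python3 -m jog '[1,0,0,0,0,1,0,0,0,0]'>/dev/null;f; python3 -m jog '[0.7,0,0,0,0,0.5,0,0,0,0,0.3,0,0,0,0,0.3,0,0,0,0]'>/dev/null;f;  python3 -m jog '[0.2,0,0,0,0,0.2,0,0,0,0,0,0,0,0,0,0,0,0,0,0]'>/dev/null;f
```

```text
t 18.45 p [ 600.9 -247.5  142.2] rot [-3.133  0.038  0.006] F [ 0.8 -0.5 -3.8] M [-0.11  0.02 -0.03] w 16.0 q [-0.5   0.68  1.26 -0.01  1.24  1.07]
t 18.85 p [ 601.6 -247.9  140.9] rot [-3.134  0.037  0.006] F [-0.2 -0.   0.1] M [-0.01  0.09  0.01] w 43.2 q [-0.5   0.69  1.26 -0.01  1.24  1.07]
t 19.25 p [ 601.8 -248.   140.8] rot [-3.134  0.037  0.006] F [-0.4  0.3 -0.4] M [-0.04  0.08  0.01] w 75.1 q [-0.5   0.69  1.26 -0.01  1.24  1.07]
```

Released. I'll lift straight up, back off and check.

```bash
python3 -m jog '[0,0,0,-20,0,0,0,0,-30,0,0,0,0,-40,0,0,0,0,-40,0,0,0,40,-20,0]'>/dev/null; python3 -m jog '[0,0,45,0,0,0,0,45,0,0,0,0,45,0,0,0,0,0,0,0]';python3 - <<'E'
from go import *
st()
p,d=capture('side');q,d2=capture('scene');np.save('pics/side15.npy',d);np.save('pics/scene15.npy',d2)
cv2.imwrite('pics/side15.png',p[:,:,::-1]);cv2.imwrite('pics/scene15.png',q[:,:,::-1])
cv2.imwrite('pics/m15.png',np.hstack([cv2.resize(p[110:260,220:400,::-1],(400,333)),cv2.resize(q[110:260,150:330,::-1],(400,333))]))
E
```

```text
time: 20.15
tool_pos: [608.6, -427.8, 295.2]
tcp_rot: [-3.135, 0.038, 0.01]
contact_force: [0.8, -1.0, -1.8]
grip_width: 91.7
t 20.15 p [ 608.6 -427.8  295.2] rot [-3.135  0.038  0.01 ] F [ 0.8 -1.  -1.8] M [-0.06  0.12 -0.01] w 91.7 q [-0.71  0.81  0.59 -0.02  1.77  0.85]
```

View pics/m15.png

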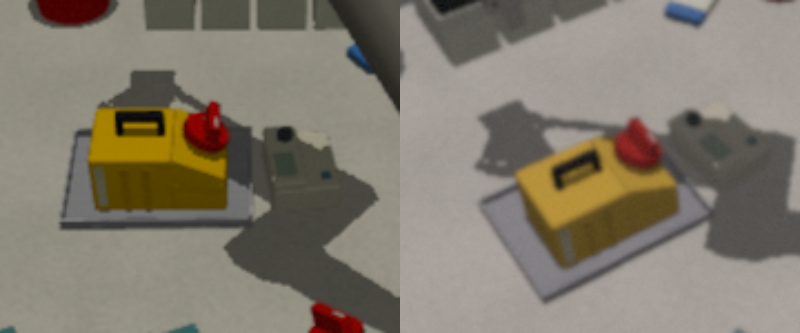

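View pics/side15.png

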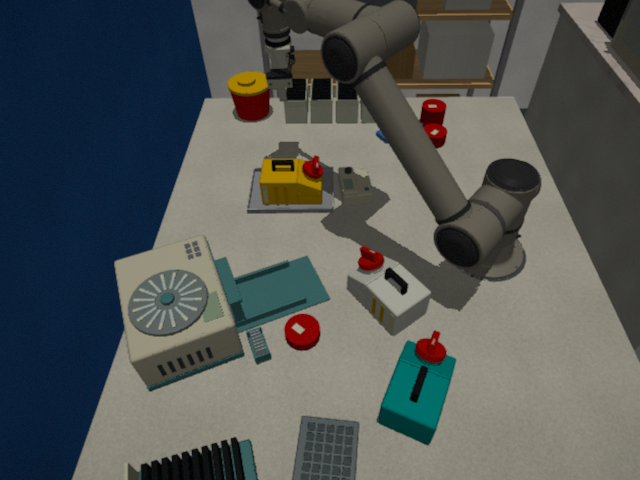

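```bash
python3 - <<'E'
from h import *
for n in('side','scene'):
    im=cv2.imread(f'pics/{n}15.png');W=cloud(calibration(n),np.load(f'pics/{n}15.npy'))
    h=cv2.cvtColor(im,cv2.COLOR_BGR2HSV);m=(h[...,0]>18)&(h[...,0]<32)&(h[...,1]>150)&(abs(W[...,0]-592)<170)&(abs(W[...,1]+250)<130)
    P=W[m];print(n,np.percentile(P,[1,99],0).round(0))
    T=P[(P[:,2]>95)&(P[:,2]<112)&(P[:,0]>580)]
    A=np.c_[T[:,:2],np.ones(len(T))];s=np.linalg.lstsq(A,T[:,2],rcond=None)[0];print('slopes',s[:2].round(3),'z',T[:,2].mean().round(1))
    b=cv2.imread(f'pics/{n}0.png')
    for nm,(x,y) in {'side':{'dish':(302,332),'rack':(259,344)},'scene':{'dish':(353,323),'rack':(330,355)}}[n].items():
        t=cv2.cvtColor(b[y-18:y+18,x-18:x+18],6);g=cv2.cvtColor(im[y-28:y+28,x-28:x+28],6)
        r=cv2.matchTemplate(g,t,5);print(nm,np.array(cv2.minMaxLoc(r)[3])-10)
E
```

```text
side [[ 492. -302.   11.]
 [ 682. -182.  133.]]
slopes [-0.003 -0.012] z 102.0
dish [0 0]
rack [0 0]
scene [[ 499. -295.   20.]
 [ 682. -182.  138.]]
slopes [-0.009 -0.012] z 104.1
dish [0 0]
rack [0 0]
```

```bash
python3 -m jog '[0,0,0,0,0,0,0,0,0,0]'; python3 -c "from plant import *;print(close_job())"
```

```text
time: 20.45
tool_pos: [610.6, -420.5, 297.5]
tcp_rot: [-3.133, 0.036, 0.017]
contact_force: [0.1, 1.1, 0.4]
grip_width: 92.0
the job is handed in; nothing more can be done
None
```

The job is handed in at 20.45 s of the allowed 69 s. The cap is tightened and the yellow tank stands flat in the carry tray; the hand-in reported no verdict.

**Cap:** I turned it clockwise by about 3.97 rad in one pass with the tank still docked. The torque about the tool axis rose to about 0.86 Nm, then fell to 0.06 Nm, which I read as a ratchet click. It climbed back to about 0.6 Nm before I let go. The turn also exceeds the most the cap could have been short (3 rad) by more than one click. The tank had not moved in the dock afterwards. I did not measure the cap's seat height, so its being down on its seat rests on the torque and the turn.

**Tank:**
- **Move:** I slid it about 72 mm forward by the black grip, lifted it, and lowered it into the tray slowly. Contact on the tray floor reached about 33 N on the wrist.
- **Final position:** in the last pictures the tank's origin is near (593, -243) mm, about 10 mm from the tray centre I measured at (592, -252) mm.
- **Flatness:** the top slopes less than 0.015 rad. Its height reads 102 mm in the side camera and 104 mm in the scene camera, against 104 expected. That 2 mm difference is within the calibration error.

**Bystanders:** the dishes and slide rack match their starting pixels exactly. The densitometer looks unmoved by eye, though I did not measure it. The gripper is open and clear of everything.

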